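# Unfold the drying-board hook and hang the tube rack on it

### The job

Swing the red folding hook on the white drying board out to its stop with the shut fingertips (push it, do not pinch it) and press it there firmly but gently for a moment so that its hinge sets. Then pick up the blue tube rack by its black grip, hang it on the hook and slide it gently along the arm until it meets the inner lug, and leave it hanging there at rest; do not force the hook or the rack, and leave the other things on the bench alone.

Things in the scene. Friction and masses are not known exactly. Their poses are not given: they have to be found in the camera images.
- board: White upright drying board fixed to the bench, 300 mm wide, 12 thick, 215 high; grey drip tray (130 mm deep, 240 wide, 16 high) at the foot of its front. Origin: bench level, mid-width, on the front face; -x straight out of the front, y along the width, z up. Hinge axis at x -15, y +45 mm. A finger notch is cut through it from y -90 to +25 mm, from 140 mm height up.
- hook: Red folding hook. Origin on its vertical hinge axis at the arm's top face, 190 mm above the bench. Axes turn with the hook: -y along the arm to its free end, z up, -x the side it swings towards; push on the +x side. Folded, -y lies along the board's -y; it swings out to about the board's -x. The arm is a flat bar 8 mm wide (x), 12 high (top face here), reaching 90 mm from the axis.
- hook_seat (a point): Point on the arm's top 42 mm from the hinge axis: the middle of the rack's slot edge lies here when its plate touches the inner lug, a red block on the arm 32 to 38 mm from the axis, 10 mm high. Axes as the hook. The hinge sets when shut fingertips press at the stop with over 8 N for 0.3 s (aim for 12 N, 60 mm from the axis). Over 20 N from the robot or 25 N from the rack damages the hook.
- hook_end (a point): Point at the arm's top-face height in the upturned end of the hook, 86 mm from the hinge axis; the end is 8 x 8 mm and rises 15 mm above the arm. Axes as the hook. The hook may start ajar by up to 0.5 rad. It turns under 0.12 N m of friction and stays where left. Its springy stop lies within 0.1 rad of square to the board, each board differs: find it by feel.
- rack: Blue tube rack 50 mm (x) by 84 (y) by 45 high, tubes to 52 mm, 0.2 to 0.35 kg, loose on the bench. Origin: centre of its underside. A blue handle plate 8 mm thick (x), 40 wide (y) rises from its middle, with a black grip block on top. A slot goes through the plate along x: 20 mm wide (y), from 65 to 105 mm above the underside. Hangs either way round.
- rack_eye (a point): Middle of the slot's upper edge, 105 mm above the rack's underside; this edge rests on the hook's arm. Axes as the rack.
- rack_grip (a point): Centre of the black grip block, 136 mm above the rack's underside; the block is 24 mm (x) by 30 mm (y) by 34 mm high (117 to 151), free on all sides, to be taken from above.
- flat_rack: Bystander: low blue tube rack without handle, 60 x 120 x 42 mm (tubes to 62). Origin under its centre.
- bottle_a: Bystander: clear bottle, 56 mm across, 110 mm high. Origin under its centre.
- bottle_b: Bystander: amber bottle, 56 mm across, 110 mm high. Origin under its centre.
- jar: Bystander: small white jar, 44 mm across, 55 mm high. Origin under its centre.
- beaker: Bystander: glass beaker, 68 mm across, 85 mm high. Origin under its centre.
- marker: Bystander: marker pen lying along its y axis, 120 mm long, 12 mm thick. Origin under its middle.
Not all that is in view belongs to the job. What is shaped like the rack but pink or turquoise is not meant.

How it is judged (in metres and radians):
On the way, in this order (a step that is already met when the one before it is completed fails the run):
1. the hook is swung out (its end within about 9 mm of square to the board) and pressed against its stop by the fingers with more than 8 N, for 0.3 s (y of hook_end in the frame of board above 0.036 m and contact force between the fingers and hook above 8 N), for 0.3 s.
2. the rack hangs by its slot on the hook: the slot's upper edge lies on the arm between the lug and the upturned end (z of rack_eye in the frame of hook_seat between -0.004 and 0.004 m and x of rack_eye in the frame of hook_seat between -0.008 and 0.008 m and y of rack_eye in the frame of hook_seat between -0.038 and 0.004 m and contact force between rack and hook above 0.5 N), for 0.2 s.
At the end, for the whole second after the job is handed in: The hook stands swung out (its end at most 11 mm short of square to the board); the rack hangs on it by its slot, at rest, upright within 7 degrees, slot edge on the arm (4 mm in height, 8 mm sideways), plate against the inner lug (eye within 3.5 mm of hook_seat along the arm) (y of hook_end in the frame of board above 0.034 m and z of rack_eye in the frame of hook_seat between -0.004 and 0.004 m and x of rack_eye in the frame of hook_seat between -0.008 and 0.008 m and y of rack_eye in the frame of hook_seat between -0.0035 and 0.003 m and angle between rack's own z axis and vertical below 0.12 rad and linear speed of rack below 0.05 m/s); the robot touches nothing.
It fails at once if the robot loads the hook with more than 20 N (contact force between the arm and hook above 20 N).
It fails at once if the fingers load the hook with more than 20 N (contact force between the fingers and hook above 20 N).
It fails at once if the rack is dropped or forced onto the hook (more than 25 N) (contact force between rack and hook above 25 N).
It fails at once if a bystander is moved by more than 20 mm (distance of any of flat_rack, bottle_a, bottle_b, jar, beaker, marker from where it was at the start of the episode above 0.02 m).
It also fails if it takes over 72 s, if anything falls off the work surface, if the arm or the gripper's body presses on something with over 40 N, if the wrist force passes 120 N, or if a joint passes its speed limit or range.

### The arm

A 6-joint arm with a two-finger parallel gripper is mounted at the origin on the work surface. World frame = base frame: x ahead of the robot, y to its left, z up, the work surface at z = 0. Lengths are in m, angles in degrees, forces in N, time in s.
With the tool pointing down it reaches from about 0.425 to 1.125 m from the base axis. Payload 14.9 kg.
Tool frame: the origin (TCP) lies between the finger pads; the fingertips stand 25 mm ahead of it and the grasp point (between the pads) lies 6 mm ahead of it; y points along the fingers, x is the direction in which the jaws open and shut, and the axes are right-handed (so a half turn about y gives the same grasp; the last joint's range is limited). The gripper opens to 91 mm and grips with 3 to 60 N. Pads are 32 mm wide; open, the fingers measure 118 mm over their backs; the gripper's body (76 mm by 178 mm) begins 60 mm behind the grasp point.
Start: joints at [-75.648, 21.709, 99.362, -0, 58.929, -1.908], TCP at [0.196, -0.672, 0.239] pointing down, gripper open.
Joint ranges: [-158.91, 158.91], [-42.39, 125.64], [0.06, 152.35], [-60.88, 240.88], [17.5, 164.5], [-176.32, 176.32]. Speed limits (degrees/s): [108.29, 108.29, 136.94, 180, 180, 180].

### API

Orientations are given as a 3x3 rotation matrix whose columns are the frame's x, y, z axes.
In Python, from workcell import arm gives the robot as it stands.
- The arm moves only by the tool step_arm, never from a script. Its argument "increments" is a list that holds one entry, the list of rows, each a list of 7 numbers: the shift along the tool's x, y, z normalised to -1 to 1, where 1 is 20 mm, then the turn, a rotation vector about the tool's x, y, z normalised to -1 to 1, where 1 is 0.08 rad, then the opening, from 0 (shut) to 1 (fully open). In form: [[[dx, dy, dz, ax, ay, az, claw], ...]]. A call has 1 to 8 rows; each row shifts and turns the pose as measured when the row begins, along the tool's axes as they then stand; what a row does not reach is not made up. A row lasts 1/10 s, in which the tool goes at most 50 mm and 8.59 degrees, less where a joint would pass 70% of its speed; a pose out of reach is approached as far as the arm can. A call with a number of a shift or a turn outside -1 to 1 is refused whole. A call with a gripper value outside its range is refused whole. The fingers move at their own pace and stop on an object; "force" is the grip in N (left out, the last holds). Time passes only in rows, so rows that do not move let the fingers close. It gives the time, the measured TCP pose, the force and the opening at its end, in the units of the state.
- arm.state(): the state, without advancing time (a new reading comes with each control period).
- arm.grab_frame(name): name is "scene" or "side" or "wrist"; returns a dict with "image" (384x512x3 uint8, red, green, blue), "fx", "fy", "cx", "cy" (pixels), "k1" (the pictures are not rectified: a ray, as slopes to the right and down, at radius r is drawn at 1 + k1 r^2 times it, then the intrinsics apply), "eye" and "attitude" of the camera in the world. Camera axes: x right, y up, looking along -z (the intrinsics and any distortion apply to the point x, -y, -z); pixel columns grow to the right and rows downward; lengths in m; the calibration is good to about 2 mm. A picture is of the moment at which its call begins. There is no depth.
- arm.close_job(): hands the job in, once; it reports no verdict.
The state is a dict: "t": time; "joint_pos": joint angles; "dq": joint speeds; "joint_efforts": joint torques, N m; "tcp_pos": TCP position; "tcp_rot": TCP orientation; "force": force on the tool from outside, world axes, zero at the start; "moment": the same for the moment, N m; "opening": opening from 0.0 (shut) to 1.0 (fully open).
Only numpy, scipy, OpenCV 4.12 (cv2) and the standard library are available. Lean on these libraries where they do the work, as an engineer would, in place of code of your own. Each camera call takes 0.05 s, during which the arm holds its last target. There are 200 camera calls.

## Working session

There is one attempt and no reset: what is moved stays moved. The work goes in short steps, Python scripts to look and compute and a tool call to move; the robot and the scene stay as the last step left them, time stands still between calls to the robot, and variables do not carry over. Pictures are saved under pics/ and viewed, about 8 in all and at most 12, crops included, and the job is handed in when it is done.

Besides the shell and the picture viewer there is one more tool, called after "Request:" as name([rows], argument=value, ...), one row to a line, values as JSON. step_arm: Moves the arm, as the interface text tells. Its arguments: {"type":"object","properties":{"increments":{"type":"array"},"force":{"type":"number"}},"required":["increments"]}

```bash
ls; mkdir -p pics; cat > h.py <<'E'
import numpy as np, cv2
from workcell import arm
def grab(n,save=None):
    f=arm.grab_frame(n)
    if save: cv2.imwrite('pics/'+save,cv2.cvtColor(f['image'],cv2.COLOR_RGB2BGR))
    return f
def ray(f,u,v):
    xd=np.array([(u-f['cx'])/f['fx'],(v-f['cy'])/f['fy']]);x=xd.copy()
    for _ in range(30): x=xd/(1+f['k1']*(x@x))
    d=np.array(f['attitude'])@np.array([x[0],-x[1],-1.]);return np.array(f['eye']),d/np.linalg.norm(d)
def onz(f,u,v,z):
    e,d=ray(f,u,v);return e+d*(z-e[2])/d[2]
def tri(f1,p1,f2,p2):
    e1,d1=ray(f1,*p1);e2,d2=ray(f2,*p2)
    s=np.linalg.lstsq(np.stack([d1,-d2],1),e2-e1,rcond=None)[0]
    a=e1+d1*s[0];b=e2+d2*s[1];return (a+b)/2,np.linalg.norm(a-b)
def proj(f,P):
    c=np.array(f['attitude']).T@(np.array(P)-np.array(f['eye']));x=np.array([c[0],-c[1]])/-c[2];x=x*(1+f['k1']*(x@x))
    return x*[f['fx'],f['fy']]+[f['cx'],f['cy']]
E
python3 - <<'E'
from h import *
a=[]
for n in ['scene','side','wrist']:
    f=grab(n,n+'0.png');print(n,f['eye'],np.round(f['attitude'],3).tolist(),f['fx'],f['k1']);a.append(f['image'])
cv2.imwrite('pics/all.png',cv2.cvtColor(np.vstack([np.hstack([a[0],a[1]])]),cv2.COLOR_RGB2BGR))
s=arm.state();print(s)
E
```

```text
pics
scene [ 1.21414885 -0.63767412  0.87084435] [[0.631, -0.517, 0.579], [0.776, 0.401, -0.488], [0.02, 0.757, 0.654]] 407.4294177062473 -0.11537690298820999
side [0.38949682 0.61046037 0.61191634] [[-0.964, 0.153, -0.22], [-0.267, -0.523, 0.81], [0.009, 0.839, 0.544]] 361.72142327913434 -0.055147361351998714
wrist [ 0.26228986 -0.65261238  0.38356429] [[0.282, 0.93, 0.238], [-0.959, 0.273, 0.068], [-0.002, -0.247, 0.969]] 278.72379854642173 -0.03598618374362978
{'t': 0.15, 'joint_pos': array([-7.56480462e+01,  2.17305950e+01,  9.93856815e+01, -1.18689006e-03,
        5.89289887e+01, -1.90647989e+00]), 'dq': array([ 0.00799907, -0.14633918, -0.13745594,  0.01229646,  0.02802016,
        0.02459869]), 'joint_efforts': array([ 5.91990520e-04, -7.64118648e+01, -4.34657156e+01,  6.50847168e-02,
        4.09322488e-02, -7.28813370e-05]), 'tcp_pos': array([ 0.19592275, -0.67175334,  0.23847073]), 'tcp_rot': array([[ 2.79980512e-01, -2.13019148e-04,  9.60005660e-01],
       [-9.60005359e-01,  7.60972442e-04,  2.79980593e-01],
       [-7.90179079e-04, -9.99999688e-01,  8.55793004e-06]]), 'force': array([0.57677868, 0.19712216, 0.22348537]), 'moment': array([ 0.0406648 ,  0.02681748, -0.02023748]), 'opening': 0.9977746607296638}
```

View pics/scene0.png

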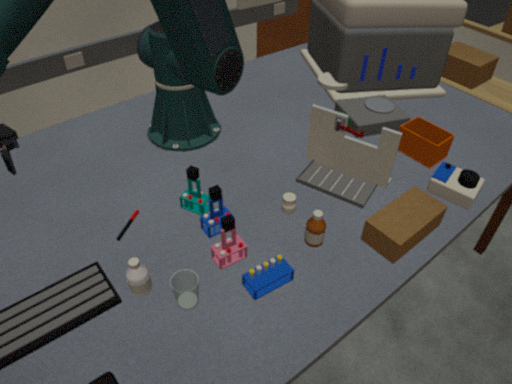

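View pics/side0.png

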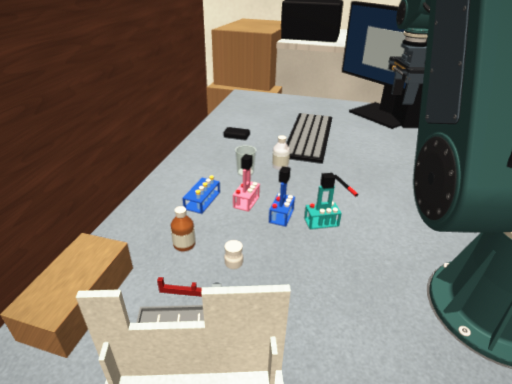

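Candidates: turquoise (195,190), blue with black grip (215,212), pink (230,245), low blue flat rack without handle (268,277). I choose the blue one at (215,212) in scene, (283,205) in side. Next, a close crop of it and of the board.

```bash
python3 - <<'E'
import cv2,numpy as np
s=cv2.imread('pics/scene0.png');d=cv2.imread('pics/side0.png')
def c(i,x,y,w,h): return cv2.resize(i[y:y+h,x:x+w],(400,300),interpolation=cv2.INTER_CUBIC)
cv2.imwrite('pics/crop1.png',np.vstack([np.hstack([c(s,290,100,120,110*9//11),c(d,75,270,226,114)]),np.hstack([c(s,165,155,100,75),c(d,220,150,120,90)])]))
E
```

```text
(no output)
```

View pics/crop1.png

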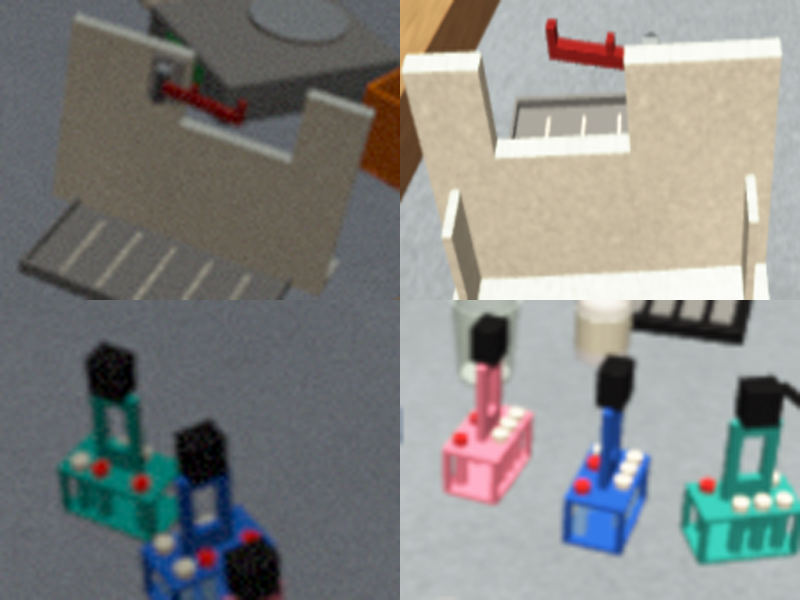

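```bash
cat > m.py <<'E'
from h import *
S=arm.grab_frame('scene');D=arm.grab_frame('side')
def sc(u,v): return (290+u*.3-.35,100+v*.33*.91-.35) if 0 else (290+u*.3-.35,100+v*.33*90/99-.35)
def sd(u,v): return (75+(u-400)*.565-.2,270+v*.38-.3)
def rs(u,v): return (165+u*.25-.4,155+(v-300)*.25-.4)
def rd(u,v): return (220+(u-400)*.3-.35,150+(v-300)*.3-.35)
pr=lambda n,p:print(n,np.round(p,4))
L=onz(D,*sd(405,57),.215);R=onz(D,*sd(780,40),.215);nl=onz(D,*sd(480,53),.215);nr=onz(D,*sd(626,48),.215)
for n,p in zip('L R nl nr'.split(),[L,R,nl,nr]): pr('side '+n,p)
print(np.linalg.norm(L-R),np.linalg.norm(L-nl),np.linalg.norm(L-nr))
for n,q in dict(L=(76,20),Rf=(372,116),nl=(190,57),nr=(307,94)).items(): pr('scene '+n,onz(S,*sc(*q),.215))
pr('bases',[onz(S,*sc(55,193),0),onz(S,*sc(322,292),0)])
print('end',tri(S,sc(242,101),D,sd(550,20)))
print('grip',tri(S,rs(201,455),D,rd(615,383)))
E
python3 m.py
python3 - <<'E'
import cv2,numpy as np
for n in['scene','side']:
    i=cv2.imread(f'pics/{n}0.png').astype(int);b,g,r=i[...,0],i[...,1],i[...,2]
    for nm,m in dict(blue=(b>1.6*r)&(b>1.5*g)&(b>60),red=(r>1.8*g)&(r>1.8*b)&(r>60),black=(i.max(2)<35)).items():
        k,l,st,c=cv2.connectedComponentsWithStats(m.astype('uint8'))
        print(n,nm,[(st[j].tolist(),c[j].round(1).tolist()) for j in range(1,k) if 25<st[j,4]<2500])
E
```

```text
side L [0.7086 0.343  0.215 ]
side R [0.4234 0.2467 0.215 ]
side nl [0.6524 0.3229 0.215 ]
side nr [0.5415 0.2864 0.215 ]
0.30109539082008663 0.0597399230431398 0.1764722383109246
scene L [0.4262 0.2489 0.215 ]
scene Rf [0.7081 0.3445 0.215 ]
scene nl [0.5405 0.2867 0.215 ]
scene nr [0.6491 0.3255 0.215 ]
bases [[ 0.4217  0.253   0.    ]
 [ 0.7052  0.3519 -0.    ]]
end (array([0.61350157, 0.27820161, 0.2068666 ]), np.float64(0.0010342497263792492))
grip (array([ 0.50856798, -0.19563705,  0.13351201]), np.float64(0.00014090889069380793))
scene blue [([377, 47, 11, 34, 149], [381.8, 63.5]), ([360, 54, 9, 28, 124], [363.9, 67.6]), ([395, 64, 8, 16, 70], [398.7, 71.5]), ([410, 65, 7, 14, 55], [412.7, 71.7]), ([432, 162, 24, 20, 254], [443.3, 171.8]), ([200, 199, 31, 39, 441], [213.7, 218.1]), ([242, 258, 52, 41, 1141], [267.8, 278.7])]
scene red [([290, 15, 12, 8, 27], [295.3, 18.8]), ([258, 21, 24, 11, 73], [268.8, 25.9]), ([263, 26, 22, 17, 75], [273.8, 34.1]), ([282, 35, 10, 11, 29], [287.0, 39.9]), ([260, 45, 19, 10, 36], [268.2, 48.8]), ([399, 117, 55, 51, 1805], [424.3, 141.4]), ([
[... 2136 characters left out ...]
 10, 13, 44], [19.2, 278.2]), ([157, 277, 44, 19, 408], [178.3, 288.5]), ([0, 283, 8, 10, 29], [2.6, 287.2]), ([5, 288, 9, 14, 34], [9.6, 294.4])]
side black [([282, 0, 60, 41, 2170], [311.2, 20.0]), ([352, 2, 53, 23, 273], [387.8, 9.6]), ([403, 40, 24, 7, 79], [414.6, 43.5]), ([390, 58, 34, 15, 85], [406.0, 66.5]), ([343, 70, 80, 58, 1862], [393.0, 105.9]), ([291, 118, 40, 44, 164], [313.7, 150.5]), ([428, 122, 30, 3, 33], [442.0, 122.9]), ([225, 128, 24, 11, 170], [236.6, 133.2]), ([415, 137, 40, 83, 2475], [434.2, 178.4]), ([508, 153, 4, 14, 40], [509.8, 161.1]), ([242, 155, 10, 14, 112], [246.5, 161.7]), ([280, 168, 9, 15, 110], [284.1, 174.5]), ([322, 174, 25, 14, 175], [328.9, 180.4])]
```

```bash
cat > plan.py <<'E'
from h import *
Hinge=np.array([.5287,.2671]); 
def az(s=None):
    R=arm.state()['tcp_rot'];return np.degrees(np.arctan2(R[1,0],R[0,0]))
def rows(wps,claw,p=None,a=None,step=.018,turn=4.0):
    """wps: list of (x,y,z,azdeg of tool x); tool y down"""
    s=arm.state();p=np.array(s['tcp_pos']) if p is None else np.array(p);a=az() if a is None else a;out=[]
    for *q,b in wps:
        q=np.array(q);n=max(1,int(np.ceil(max(np.linalg.norm(q-p)/step,abs(b-a)/turn))));dp=(q-p)/n;da=(b-a)/n
        for i in range(n):
            c,s_=np.cos(np.radians(a)),np.sin(np.radians(a))
            out.append([round((dp[0]*c+dp[1]*s_)/.02,2),round(-dp[2]/.02,2),round((-dp[0]*-s_*1-dp[1]*c)/.02,2) ,0,round(-np.radians(da)/.08,2),0,claw]);a+=da
        p=q
    for i in range(0,len(out),8): print(str([out[i:i+8]]).replace(' ',''))
def pushpt(th,r,off):
    t=np.radians(th);return Hinge+r*np.array([np.cos(t),np.sin(t)])+off*np.array([-np.sin(t),np.cos(t)])
def st():
    s=arm.state();print(round(s['t'],2),'tcp',np.round(s['tcp_pos'],4),'az',round(az(),2),'F',np.round(s['force'],2),'op',round(s['opening'],3),'q',np.round(s['joint_pos'],0),'ydown',np.round(np.array(s['tcp_rot'])[:,1],3))
E
python3 - <<'E'
from plan import *
R=np.array(arm.state()['tcp_rot']);print(R[:,2])
S=arm.grab_frame('scene');D=arm.grab_frame('side')
for n,a,b in [('bottle_b base',(315,243),(183,247)),('jar',(289,211),(234,266)),('bottleA',(140,291),(281,165)),('beaker',(186,304),(246,170))]:
    print(n,onz(S,*a,0).round(3),onz(D,*b,0).round(3))
t=pushpt(7.5,.06,.030);print(t)
rows([(.42,-.50,.30,-60),(.58,-.1,.30,-30),(*t,.30,7.5)],0)
E
```

```text
[9.59992705e-01 2.80025008e-01 3.40664183e-05]
bottle_b base [ 0.73  -0.012  0.   ] [0.719 0.    0.   ]
jar [0.587 0.018 0.   ] [0.577 0.028 0.   ]
bottleA [ 0.572 -0.479  0.   ] [ 0.564 -0.482  0.   ]
beaker [ 0.676 -0.407  0.   ] [ 0.672 -0.414  0.   ]
[0.58427091 0.30467492]
[[[np.float64(-0.3),np.float64(-0.18),np.float64(-0.77),0,np.float64(-0.18),0,0],[np.float64(-0.29),np.float64(-0.18),np.float64(-0.78),0,np.float64(-0.18),0,0],[np.float64(-0.28),np.float64(-0.18),np.float64(-0.78),0,np.float64(-0.18),0,0],[np.float64(-0.27),np.float64(-0.18),np.float64(-0.79),0,np.float64(-0.18),0,0],[np.float64(-0.26),np.float64(-0.18),np.float64(-0.79),0,np.float64(-0.18),0,0],[np.float64(-0.25),np.float64(-0.18),np.float64(-0.79),0,np.float64(-0.18),0,0],[np.float64(-0.23),np.float64(-0.18),np.float64(-0.8),0,np.float64(-0.18),0,0],[np.float64(-0.22),np.float64(-0.18),np.float64(-0.8),0,np.float64(-0.18),0,0]]]
[[[np.float64(-0.21),np.float64(-0.18),np.float64(-0.8),0,np.float64(-0.18),0,0],[np.float64(-0.2),np.float64(-0.18),np.float64(-0.81),0,np.float64(-0.18),0,0],[np.float64(-0.19),n
[... 3565 characters left out ...]
64(-0.1),np.float64(-0.0),np.float64(-0.87),0,np.float64(-0.36),0,0]]]
[[[np.float64(-0.08),np.float64(-0.0),np.float64(-0.88),0,np.float64(-0.36),0,0],[np.float64(-0.05),np.float64(-0.0),np.float64(-0.88),0,np.float64(-0.36),0,0],[np.float64(-0.03),np.float64(-0.0),np.float64(-0.88),0,np.float64(-0.36),0,0],[np.float64(-0.0),np.float64(-0.0),np.float64(-0.88),0,np.float64(-0.36),0,0],[np.float64(0.02),np.float64(-0.0),np.float64(-0.88),0,np.float64(-0.36),0,0],[np.float64(0.05),np.float64(-0.0),np.float64(-0.88),0,np.float64(-0.36),0,0],[np.float64(0.07),np.float64(-0.0),np.float64(-0.88),0,np.float64(-0.36),0,0],[np.float64(0.1),np.float64(-0.0),np.float64(-0.87),0,np.float64(-0.36),0,0]]]
```

Request:
step_arm([
  [[-0.3,-0.18,0.77,0,-0.18,0,0],[-0.29,-0.18,0.78,0,-0.18,0,0],[-0.28,-0.18,0.78,0,-0.18,0,0],[-0.27,-0.18,0.79,0,-0.18,0,0],[-0.26,-0.18,0.79,0,-0.18,0,0],[-0.25,-0.18,0.79,0,-0.18,0,0],[-0.23,-0.18,0.8,0,-0.18,0,0],[-0.22,-0.18,0.8,0,-0.18,0,0]],
])

```text
t: 1.15
tcp_pos: [0.3095, -0.5833, 0.2701]
tcp_rot: [[0.397, 0.0, 0.918], [-0.918, 0.0, 0.397], [-0.0, -1.0, 0.0]]
force: [-0.0, 0.7, -0.9]
opening: 0.329
```

Request:
step_arm([
  [[-0.21,-0.18,0.8,0,-0.18,0,0],[-0.2,-0.18,0.81,0,-0.18,0,0],[-0.19,-0.18,0.81,0,-0.18,0,0],[-0.18,-0.18,0.81,0,-0.18,0,0],[-0.17,-0.18,0.81,0,-0.18,0,0],[-0.15,-0.18,0.82,0,-0.18,0,0],[-0.14,-0.18,0.82,0,-0.18,0,0],[-0.13,-0.18,0.82,0,-0.18,0,0]],
])

```text
t: 1.95
tcp_pos: [0.423, -0.4929, 0.3017]
tcp_rot: [[0.509, 0.0, 0.861], [-0.861, 0.0, 0.509], [0.0, -1.0, 0.0]]
force: [0.1, 0.4, -0.8]
opening: 0.005
```

```bash
sed -i 's/(-dp\[0\]\*-s_\*1-dp\[1\]\*c)/(-dp[0]*s_+dp[1]*c)/; s/out.append(\[/out.append([float(v) for v in [/; s/0,claw\])/0,claw]])/' plan.py; python3 - <<'E'
from plan import *
st()
t=pushpt(7.5,.06,.030)
rows([(.58,-.1,.30,-30),(*t,.30,7.5)],0)
E
```

```text
1.95 tcp [ 0.423  -0.4929  0.3017] az -59.38 F [ 0.13  0.37 -0.76] op 0.005 q [-51.  13. 103.   0.  63.   8.] ydown [ 0.  0. -1.]
[[[-0.54,0.0,0.7,0.0,-0.27,0.0,0.0],[-0.52,0.0,0.71,0.0,-0.27,0.0,0.0],[-0.51,0.0,0.72,0.0,-0.27,0.0,0.0],[-0.49,0.0,0.73,0.0,-0.27,0.0,0.0],[-0.48,0.0,0.74,0.0,-0.27,0.0,0.0],[-0.46,0.0,0.75,0.0,-0.27,0.0,0.0],[-0.44,0.0,0.76,0.0,-0.27,0.0,0.0],[-0.43,0.0,0.77,0.0,-0.27,0.0,0.0]]]
[[[-0.41,0.0,0.78,0.0,-0.27,0.0,0.0],[-0.39,0.0,0.79,0.0,-0.27,0.0,0.0],[-0.38,0.0,0.8,0.0,-0.27,0.0,0.0],[-0.36,0.0,0.8,0.0,-0.27,0.0,0.0],[-0.34,0.0,0.81,0.0,-0.27,0.0,0.0],[-0.33,0.0,0.82,0.0,-0.27,0.0,0.0],[-0.31,0.0,0.83,0.0,-0.27,0.0,0.0],[-0.29,0.0,0.83,0.0,-0.27,0.0,0.0]]]
[[[-0.27,0.0,0.84,0.0,-0.27,0.0,0.0],[-0.25,0.0,0.84,0.0,-0.27,0.0,0.0],[-0.24,0.0,0.85,0.0,-0.27,0.0,0.0],[-0.22,0.0,0.85,0.0,-0.27,0.0,0.0],[-0.2,0.0,0.86,0.0,-0.27,0.0,0.0],[-0.18,0.0,0.86,0.0,-0.27,0.0,0.0],[-0.16,0.0,0.87,0.0,-0.27,0.0,0.0],[-0.14,0.0,0.87,0.0,-0.27,0.0,0.0]]]
[[[-0.43,-0.0,0.77,0.0,-0.36,0.0,0.0],[-0.41,-0.0,0.78,0.0,-0.36,0.0,0.0],[-0.39,-0.0,0.79,0.0,-0.36,0.0,0.0],[-0.36,-0.0,0.8,0.0,-0.36,0.0,0.0],[-0.34,-0.0,0.81,0.0,-0.36,0.0,0.0],[-0.32,-0.0,0.82,0.0,-0.36,0.0,0.0],[-0.3,-0.0,0.83,0.0,-0.36,0.0,0.0],[-0.27,-0.0,0.84,0.0,-0.36,0.0,0.0]]]
[[[-0.25,-0.0,0.84,0.0,-0.36,0.0,0.0],[-0.22,-0.0,0.85,0.0,-0.36,0.0,0.0],[-0.2,-0.0,0.86,0.0,-0.36,0.0,0.0],[-0.17,-0.0,0.86,0.0,-0.36,0.0,0.0],[-0.15,-0.0,0.87,0.0,-0.36,0.0,0.0],[-0.13,-0.0,0.87,0.0,-0.36,0.0,0.0],[-0.1,-0.0,0.87,0.0,-0.36,0.0,0.0],[-0.08,-0.0,0.88,0.0,-0.36,0.0,0.0]]]
[[[-0.05,-0.0,0.88,0.0,-0.36,0.0,0.0],[-0.03,-0.0,0.88,0.0,-0.36,0.0,0.0],[-0.0,-0.0,0.88,0.0,-0.36,0.0,0.0],[0.02,-0.0,0.88,0.0,-0.36,0.0,0.0],[0.05,-0.0,0.88,0.0,-0.36,0.0,0.0],[0.07,-0.0,0.88,0.0,-0.36,0.0,0.0],[0.1,-0.0,0.87,0.0,-0.36,0.0,0.0]]]
```

Request:
step_arm([
  [[-0.54,0,0.7,0,-0.27,0,0],[-0.52,0,0.71,0,-0.27,0,0],[-0.51,0,0.72,0,-0.27,0,0],[-0.49,0,0.73,0,-0.27,0,0],[-0.48,0,0.74,0,-0.27,0,0],[-0.46,0,0.75,0,-0.27,0,0],[-0.44,0,0.76,0,-0.27,0,0],[-0.43,0,0.77,0,-0.27,0,0]],
])

```text
t: 2.75
tcp_pos: [0.4785, -0.3498, 0.3016]
tcp_rot: [[0.661, 0.0, 0.75], [-0.75, 0.0, 0.661], [-0.0, -1.0, 0.0]]
force: [0.0, -0.4, 0.6]
opening: 0.005
```

Request:
step_arm([
  [[-0.41,0,0.78,0,-0.27,0,0],[-0.39,0,0.79,0,-0.27,0,0],[-0.38,0,0.8,0,-0.27,0,0],[-0.36,0,0.8,0,-0.27,0,0],[-0.34,0,0.81,0,-0.27,0,0],[-0.33,0,0.82,0,-0.27,0,0],[-0.31,0,0.83,0,-0.27,0,0],[-0.29,0,0.83,0,-0.27,0,0]],
])

```text
t: 3.55
tcp_pos: [0.5304, -0.2053, 0.3019]
tcp_rot: [[0.79, 0.001, 0.613], [-0.613, -0.0, 0.79], [0.001, -1.0, 0.0]]
force: [0.2, -0.4, 1.2]
opening: 0.007
```

Request:
step_arm([
  [[-0.27,0,0.84,0,-0.27,0,0],[-0.25,0,0.84,0,-0.27,0,0],[-0.24,0,0.85,0,-0.27,0,0],[-0.22,0,0.85,0,-0.27,0,0],[-0.2,0,0.86,0,-0.27,0,0],[-0.18,0,0.86,0,-0.27,0,0],[-0.16,0,0.87,0,-0.27,0,0],[-0.14,0,0.87,0,-0.27,0,0]],
])

```text
t: 4.35
tcp_pos: [0.5783, -0.0599, 0.3021]
tcp_rot: [[0.891, 0.001, 0.454], [-0.454, -0.0, 0.891], [0.001, -1.0, 0.0]]
force: [-0.2, -1.0, 0.4]
opening: -0.002
```

Request:
step_arm([
  [[-0.43,0,0.77,0,-0.36,0,0],[-0.41,0,0.78,0,-0.36,0,0],[-0.39,0,0.79,0,-0.36,0,0],[-0.36,0,0.8,0,-0.36,0,0],[-0.34,0,0.81,0,-0.36,0,0],[-0.32,0,0.82,0,-0.36,0,0],[-0.3,0,0.83,0,-0.36,0,0],[-0.27,0,0.84,0,-0.36,0,0]],
])

```text
t: 5.15
tcp_pos: [0.569, 0.0931, 0.302]
tcp_rot: [[0.975, 0.002, 0.22], [-0.22, -0.0, 0.975], [0.002, -1.0, 0.0]]
force: [0.7, 0.3, -0.0]
opening: 0.005
```

Request:
step_arm([
  [[-0.25,0,0.84,0,-0.36,0,0],[-0.22,0,0.85,0,-0.36,0,0],[-0.2,0,0.86,0,-0.36,0,0],[-0.17,0,0.86,0,-0.36,0,0],[-0.15,0,0.87,0,-0.36,0,0],[-0.13,0,0.87,0,-0.36,0,0],[-0.1,0,0.87,0,-0.36,0,0],[-0.08,0,0.88,0,-0.36,0,0]],
])

```text
t: 5.95
tcp_pos: [0.554, 0.2451, 0.3022]
tcp_rot: [[1.0, 0.002, -0.027], [0.027, -0.0, 1.0], [0.002, -1.0, -0.0]]
force: [0.3, -0.7, 0.2]
opening: 0.003
```

Request:
step_arm([
  [[-0.05,0,0.88,0,-0.36,0,0],[-0.03,0,0.88,0,-0.36,0,0],[0,0,0.88,0,-0.36,0,0],[0.02,0,0.88,0,-0.36,0,0],[0.05,0,0.88,0,-0.36,0,0],[0.07,0,0.88,0,-0.36,0,0],[0.1,0,0.87,0,-0.36,0,0]],
])

```text
t: 6.65
tcp_pos: [0.5392, 0.3784, 0.3021]
tcp_rot: [[0.97, 0.002, -0.244], [0.244, -0.0, 0.97], [0.002, -1.0, -0.001]]
force: [0.3, 0.5, -0.6]
opening: 0.001
```

```bash
python3 - <<'E'
from plan import *
st()
w=grab('wrist','w1.png');S=grab('side','s1.png')
print([proj(w,(*pushpt(7.5,r,0),.19)).round(0) for r in (0,.042,.086)])
t=pushpt(7.5,.06,.032);print(t)
rows([(*t,.30,7.5),(*t,.191,7.5)],0)
cv2.imwrite('pics/p1.png',cv2.resize(cv2.cvtColor(np.hstack([w['image'],S['image'][180:,:][:, :]])if 0 else w['image'],cv2.COLOR_RGB2BGR),None,fx=1.5,fy=1.5))
E
```

```text
6.65 tcp [0.5392 0.3784 0.3021] az 14.1 F [ 0.27  0.55 -0.57] op 0.001 q [ 33.  14. 102.  -0.  63.  19.] ydown [ 0.002 -0.    -1.   ]
[array([223., 289.]), array([262., 293.]), array([303., 297.])]
[0.58400985 0.30665781]
[[[0.26,0.02,-0.81,0.0,0.29,0.0,0.0],[0.28,0.02,-0.81,0.0,0.29,0.0,0.0],[0.3,0.02,-0.8,0.0,0.29,0.0,0.0],[0.31,0.02,-0.79,0.0,0.29,0.0,0.0],[0.33,0.02,-0.78,0.0,0.29,0.0,0.0],[0.0,0.78,0.0,0.0,0.0,0.0,0.0],[0.0,0.78,0.0,0.0,0.0,0.0,0.0],[0.0,0.78,0.0,0.0,0.0,0.0,0.0]]]
[[[0.0,0.78,0.0,0.0,0.0,0.0,0.0],[0.0,0.78,0.0,0.0,0.0,0.0,0.0],[0.0,0.78,0.0,0.0,0.0,0.0,0.0],[0.0,0.78,0.0,0.0,0.0,0.0,0.0]]]
```

View pics/p1.png

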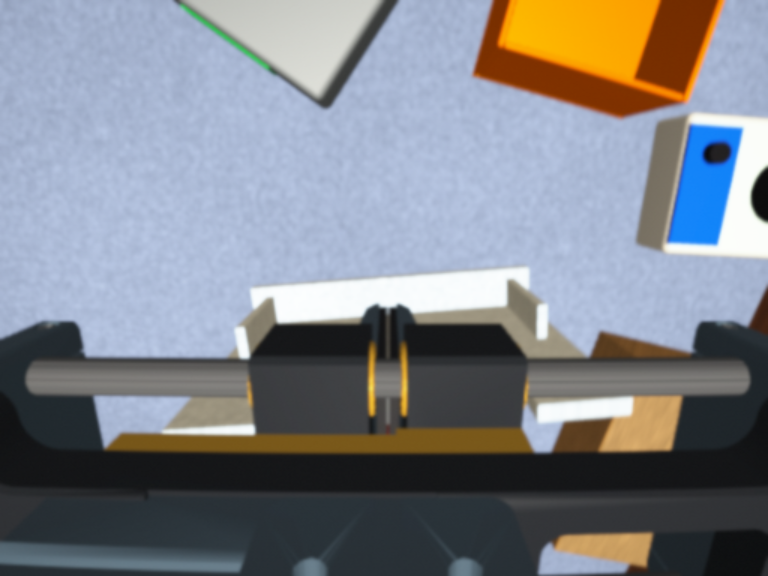

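The wrist view shows the board from behind: white back rim at about (390,285), notch under the shut fingers at about (388,350), and the hook hidden under the gripper body. The last moves overshot by about 70 mm, so I will correct and check before descending.

Request:
step_arm([
  [[0.26,0,-0.75,0,0.27,0,0],[0.28,0,-0.75,0,0.27,0,0],[0.3,0,-0.74,0,0.27,0,0],[0.31,0,-0.74,0,0.27,0,0],[0.33,0,-0.74,0,0.27,0,0],[0,0,0,0,0,0,0]],
])

```text
t: 7.35
tcp_pos: [0.5876, 0.3036, 0.3021]
tcp_rot: [[0.992, 0.002, -0.126], [0.126, -0.001, 0.992], [0.002, -1.0, -0.001]]
force: [0.8, 1.6, -0.5]
opening: 0.004
```

```bash
python3 - <<'E'
from plan import *
st()
t=pushpt(7.5,.06,.032);print(t)
rows([(*t,.295,7.5)],0,step=.01)
D=grab('side','s1.png');i=D['image'].astype(int);r,g,b=i[...,0],i[...,1],i[...,2]
m=(r>1.8*g)&(r>1.8*b)&(r>60);m[:270]=0;v,u=np.nonzero(m);print(u.min(),u.max(),v.min(),v.max(),m.sum())
E
```

```text
7.35 tcp [0.5876 0.3036 0.3021] az 7.22 F [ 0.76  1.63 -0.47] op 0.004 q [ 25.  15. 102.  -0.  64.  18.] ydown [ 0.002 -0.001 -1.   ]
[0.58400985 0.30665781]
[[[-0.16,0.35,0.18,0.0,-0.06,0.0,0.0]]]
0 200 270 319 494
```

Request:
step_arm([
  [[-0.16,0.5,0.18,0,-0.06,0,0],[0,0.9,0,0,0,0,0],[0,0.9,0,0,0,0,0],[0,0.9,0,0,0,0,0],[0,0.9,0,0,0,0,0],[0,0.7,0,0,0,0,0],[0,0.3,0,0,0,0,0],[0,0,0,0,0,0,0]],
])

```text
t: 8.2
tcp_pos: [0.5802, 0.3102, 0.1927]
tcp_rot: [[0.991, 0.001, -0.136], [0.136, -0.0, 0.991], [0.001, -1.0, -0.0]]
force: [0.6, 0.5, -0.4]
opening: 0.001
```

```bash
cat > push.py <<'E'
import sys
from plan import *
st()
th0,th1,off,turn=[float(v) for v in sys.argv[1:5]]
n=max(1,int(np.ceil(abs(th1-th0)/turn)))
rows([(*pushpt(t,.06,off),.191,t) for t in np.linspace(th0,th1,n+1)],0,step=.02,turn=30)
E
python3 push.py 7 -45 .022 3.5
```

```text
8.2 tcp [0.5802 0.3102 0.1927] az 7.82 F [ 0.62  0.46 -0.36] op 0.001 q [ 26.  21. 106.  -0.  53.  18.] ydown [ 0.001 -0.    -1.   ]
[[[0.17,0.08,-0.73,0.0,0.18,0.0,0.0],[0.06,-0.0,-0.18,0.0,0.76,0.0,0.0],[0.06,-0.0,-0.18,0.0,0.76,0.0,0.0],[0.06,-0.0,-0.18,0.0,0.76,0.0,0.0],[0.06,-0.0,-0.18,0.0,0.76,0.0,0.0],[0.06,-0.0,-0.18,0.0,0.76,0.0,0.0],[0.06,-0.0,-0.18,0.0,0.76,0.0,0.0],[0.06,-0.0,-0.18,0.0,0.76,0.0,0.0]]]
[[[0.06,-0.0,-0.18,0.0,0.76,0.0,0.0],[0.06,-0.0,-0.18,0.0,0.76,0.0,0.0],[0.06,-0.0,-0.18,0.0,0.76,0.0,0.0],[0.06,-0.0,-0.18,0.0,0.76,0.0,0.0],[0.06,-0.0,-0.18,0.0,0.76,0.0,0.0],[0.06,-0.0,-0.18,0.0,0.76,0.0,0.0],[0.06,-0.0,-0.18,0.0,0.76,0.0,0.0],[0.06,-0.0,-0.18,0.0,0.76,0.0,0.0]]]
```

Request:
step_arm([
  [[0.17,0.08,-0.6,0,0.1,0,0],[0.06,0,-0.18,0,0.7,0,0],[0.06,0,-0.18,0,0.7,0,0],[0.06,0,-0.18,0,0.7,0,0],[0.06,0,-0.18,0,0.7,0,0],[0.06,0,-0.18,0,0.7,0,0],[0.06,0,-0.18,0,0.7,0,0],[0,0,0,0,0,0,0]],
])

```text
t: 9.0
tcp_pos: [0.5962, 0.2735, 0.1962]
tcp_rot: [[0.975, 0.007, 0.222], [-0.223, 0.004, 0.975], [0.006, -1.0, 0.006]]
force: [-0.2, 1.7, -1.6]
opening: 0.008
```

```bash
cat >> plan.py <<'E'
def hookmask():
    D=arm.grab_frame('side');i=D['image'].astype(int);r,g,b=i[...,0],i[...,1],i[...,2]
    m=(r>1.8*g)&(r>1.8*b)&(r>60);m[:245]=0;m[:,:110]=0;m[:,260:]=0
    v,u=np.nonzero(m);print('side red u',u.min(),u.max(),'v',v.min(),v.max(),m.sum())
    top=np.mean([(a,b) for a,b in zip(u,v) if b<=v.min()+1],0);e=onz(D,*top,.205)[:2]-Hinge;print('end az approx',np.degrees(np.arctan2(e[1],e[0])).round(1),np.linalg.norm(e).round(3))
E
python3 - <<'E'
from plan import *
hookmask()
E
python3 push.py -22 -54 .022 3
```

```text
side red u 185 195 v 280 288 48
end az approx 6.0 0.045
9.05 tcp [0.5962 0.2737 0.1963] az -12.74 F [ 0.06  0.12 -0.36] op 0.008 q [ 23.  21. 106.   0.  53.  35.] ydown [ 0.007  0.004 -1.   ]
[[[-0.08,0.27,-0.47,0.0,2.02,0.0,0.0],[0.05,-0.0,-0.15,0.0,0.63,0.0,0.0],[0.05,-0.0,-0.15,0.0,0.63,0.0,0.0],[0.05,-0.0,-0.15,0.0,0.63,0.0,0.0],[0.05,-0.0,-0.15,0.0,0.63,0.0,0.0],[0.05,-0.0,-0.15,0.0,0.63,0.0,0.0],[0.05,-0.0,-0.15,0.0,0.63,0.0,0.0],[0.05,-0.0,-0.15,0.0,0.63,0.0,0.0]]]
[[[0.05,-0.0,-0.15,0.0,0.63,0.0,0.0],[0.05,-0.0,-0.15,0.0,0.63,0.0,0.0],[0.05,-0.0,-0.15,0.0,0.63,0.0,0.0],[0.05,-0.0,-0.15,0.0,0.63,0.0,0.0]]]
```

Request:
step_arm([
  [[-0.1,0.2,-0.1,0,0.6,0,0],[0.05,0.05,-0.18,0,0.7,0,0],[0.05,0,-0.18,0,0.7,0,0],[0.05,0,-0.18,0,0.7,0,0],[0.05,0,-0.18,0,0.7,0,0],[0.05,0,-0.18,0,0.7,0,0],[0.05,0,-0.18,0,0.7,0,0],[0,0,0,0,0,0,0]],
])

```text
t: 9.85
tcp_pos: [0.5943, 0.2498, 0.1953]
tcp_rot: [[0.821, 0.015, 0.571], [-0.571, 0.008, 0.821], [0.008, -1.0, 0.016]]
force: [-0.1, 0.3, -0.7]
opening: 0.004
```

```bash
python3 push.py -32 -56 .022 3; python3 - <<'E'
from plan import *
hookmask(); print([pushpt(a,.06,.022).round(4) for a in (-30,-35,-40)])
E
```

```text
9.85 tcp [0.5943 0.2498 0.1953] az -34.81 F [-0.12  0.27 -0.69] op 0.004 q [ 21.  20. 108.   0.  52.  55.] ydown [ 0.015  0.008 -1.   ]
[[[-0.24,0.22,0.09,0.0,-0.61,0.0,0.0],[0.05,-0.0,-0.16,0.0,0.65,0.0,0.0],[0.05,-0.0,-0.16,0.0,0.65,0.0,0.0],[0.05,-0.0,-0.16,0.0,0.65,0.0,0.0],[0.05,-0.0,-0.16,0.0,0.65,0.0,0.0],[0.05,-0.0,-0.16,0.0,0.65,0.0,0.0],[0.05,-0.0,-0.16,0.0,0.65,0.0,0.0],[0.05,-0.0,-0.16,0.0,0.65,0.0,0.0]]]
[[[0.05,-0.0,-0.16,0.0,0.65,0.0,0.0]]]
side red u 201 211 v 279 286 53
end az approx -15.5 0.019
[array([0.5917, 0.2562]), array([0.5905, 0.2507]), array([0.5888, 0.2454])]
```

Request:
step_arm([
  [[-0.2,0.15,-0.15,0,0.5,0,0],[0.05,0.05,-0.18,0,0.7,0,0],[0.05,0,-0.18,0,0.7,0,0],[0.04,0,-0.18,0,0.7,0,0],[0.04,0,-0.18,0,0.7,0,0],[0.04,0,-0.18,0,0.6,0,0],[0.02,0,-0.1,0,0.4,0,0],[0,0,0,0,0,0,0]],
])

```text
t: 10.7
tcp_pos: [0.5827, 0.2333, 0.1942]
tcp_rot: [[0.588, 0.025, 0.808], [-0.808, 0.011, 0.588], [0.006, -1.0, 0.026]]
force: [0.0, 0.6, -1.5]
opening: 0.003
```

```bash
python3 push.py -55 -66 .022 1.5; python3 - <<'E'
from plan import *
hookmask(); print([pushpt(a,.06,.020).round(4) for a in (-52,-55,-58)])
D=grab('scene','s2.png');cv2.imwrite('pics/c2.png',cv2.resize(cv2.cvtColor(D['image'][80:220,260:440],cv2.COLOR_RGB2BGR),None,fx=4,fy=4,interpolation=cv2.INTER_CUBIC))
E
```

```text
10.7 tcp [0.5827 0.2333 0.1942] az -53.95 F [ 0.    0.6  -1.48] op 0.003 q [ 20.  18. 110.   0.  51.  74.] ydown [ 0.025  0.011 -1.   ]
[[[0.06,0.16,-0.14,0.0,0.23,0.0,0.0],[0.03,-0.0,-0.07,0.0,0.3,0.0,0.0],[0.03,-0.0,-0.07,0.0,0.3,0.0,0.0],[0.03,-0.0,-0.07,0.0,0.3,0.0,0.0],[0.03,-0.0,-0.07,0.0,0.3,0.0,0.0],[0.03,-0.0,-0.07,0.0,0.3,0.0,0.0],[0.03,-0.0,-0.07,0.0,0.3,0.0,0.0],[0.03,-0.0,-0.07,0.0,0.3,0.0,0.0]]]
[[[0.03,-0.0,-0.07,0.0,0.3,0.0,0.0]]]
side red u 207 214 v 277 285 44
end az approx -38.9 0.017
[array([0.5814, 0.2321]), array([0.5795, 0.2294]), array([0.5775, 0.2268])]
```

View pics/c2.png

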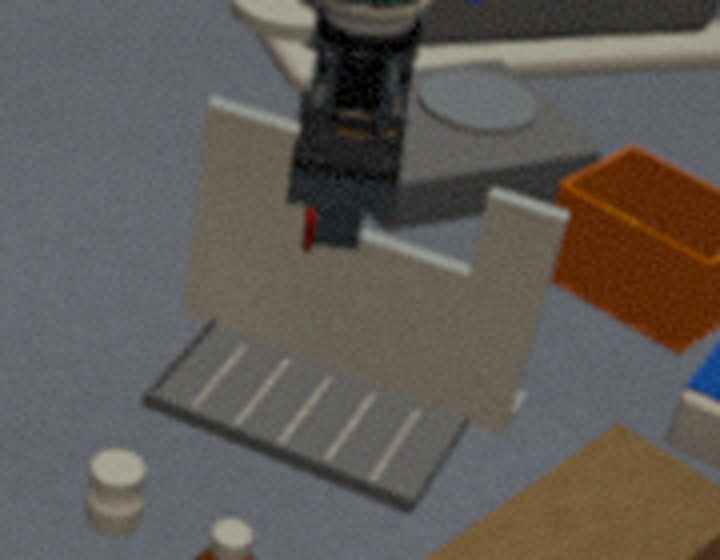

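Request:
step_arm([
  [[0.06,0.1,-0.15,-0.08,0.3,0.02,0],[0.03,0.03,-0.1,-0.08,0.3,0.02,0],[0.03,0,-0.08,-0.08,0.3,0.02,0],[0.03,0,-0.08,-0.08,0.3,0.02,0],[0.02,0,-0.08,0,0.2,0,0],[0,0,-0.05,0,0.2,0,0]],
])

```text
t: 11.4
tcp_pos: [0.5761, 0.2246, 0.1918]
tcp_rot: [[0.475, -0.001, 0.88], [-0.88, 0.002, 0.475], [-0.002, -1.0, -0.0]]
force: [2.7, -0.8, 0.4]
opening: 0.004
```

```bash
python3 - <<'E'
from plan import *
st(); print([pushpt(a,.06,.020).round(4) for a in (-60,-63,-66,-69)])
E
```

```text
11.4 tcp [0.5761 0.2246 0.1918] az -61.67 F [ 2.67 -0.81  0.43] op 0.004 q [ 19.  18. 110.   0.  52.  81.] ydown [-0.001  0.002 -1.   ]
[array([0.576 , 0.2251]), array([0.5738, 0.2227]), array([0.5714, 0.2204]), array([0.5689, 0.2183])]
```

Request:
step_arm([
  [[0.02,0,-0.07,0,0.3,0,0],[0.02,0,-0.07,0,0.3,0,0],[0.02,0,-0.07,0,0.3,0,0],[0.01,0,-0.05,0,0.2,0,0]],
])

```text
t: 11.8
tcp_pos: [0.5719, 0.2203, 0.1919]
tcp_rot: [[0.388, -0.0, 0.922], [-0.922, 0.001, 0.388], [-0.001, -1.0, 0.0]]
force: [2.3, -0.6, 0.3]
opening: 0.003
```

```bash
python3 - <<'E'
from plan import *
st()
E
```

```text
11.8 tcp [0.5719 0.2203 0.1919] az -67.16 F [ 2.32 -0.64  0.28] op 0.003 q [ 19.  17. 111.   0.  52.  86.] ydown [-0.     0.001 -1.   ]
```

Request:
step_arm([
  [[0.01,0,-0.06,0,0.2,0,0],[0.01,0,-0.06,0,0.2,0,0],[0.01,0,-0.05,0,0.15,0,0]],
])

```text
t: 12.1
tcp_pos: [0.5686, 0.2182, 0.1918]
tcp_rot: [[0.343, -0.001, 0.939], [-0.939, 0.001, 0.343], [-0.001, -1.0, -0.0]]
force: [2.4, -1.0, -0.1]
opening: 0.005
```

Request:
step_arm([
  [[0.01,0,-0.05,0,0.1,0,0],[0.01,0,-0.05,0,0.1,0,0]],
])

```text
t: 12.3
tcp_pos: [0.5668, 0.2171, 0.1918]
tcp_rot: [[0.327, -0.0, 0.945], [-0.945, 0.001, 0.327], [-0.001, -1.0, 0.0]]
force: [2.9, -0.8, 0.1]
opening: 0.004
```

Request:
step_arm([
  [[0,0,-0.05,0,0.1,0,0],[0,0,-0.05,0,0.1,0,0]],
])

```text
t: 12.5
tcp_pos: [0.5649, 0.2163, 0.1919]
tcp_rot: [[0.31, 0.0, 0.951], [-0.951, 0.001, 0.31], [-0.001, -1.0, 0.0]]
force: [3.5, -1.9, -0.2]
opening: 0.004
```

Request:
step_arm([
  [[0,0,-0.05,0,0.1,0,0]],
])

```text
t: 12.6
tcp_pos: [0.5643, 0.2159, 0.192]
tcp_rot: [[0.302, 0.001, 0.953], [-0.953, 0.001, 0.302], [-0.001, -1.0, 0.001]]
force: [8.3, -1.7, -1.6]
opening: 0.005
```

Request:
step_arm([
  [[0,0,-0.05,0,0.1,0,0]],
])

```text
t: 12.7
tcp_pos: [0.564, 0.2157, 0.1923]
tcp_rot: [[0.294, 0.003, 0.956], [-0.956, 0.001, 0.294], [-0.001, -1.0, 0.003]]
force: [9.3, -0.9, -1.9]
opening: 0.004
```

Request:
step_arm([
  [[0,0,-0.06,0,0,0,0]],
])

```text
t: 12.8
tcp_pos: [0.5637, 0.2155, 0.1926]
tcp_rot: [[0.293, 0.005, 0.956], [-0.956, 0.002, 0.293], [-0.0, -1.0, 0.006]]
force: [9.4, 0.6, -3.3]
opening: 0.003
```

Request:
step_arm([
  [[0,0,-0.06,0,0,0,0]],
])

```text
t: 12.9
tcp_pos: [0.5636, 0.2154, 0.193]
tcp_rot: [[0.293, 0.008, 0.956], [-0.956, 0.003, 0.293], [-0.0, -1.0, 0.009]]
force: [11.0, 2.1, -5.4]
opening: 0.008
```

Request:
step_arm([
  [[0,0.02,-0.06,0,0,0,0],[0,0.02,-0.06,0,0,0,0]],
])

```text
t: 13.1
tcp_pos: [0.5635, 0.2154, 0.1928]
tcp_rot: [[0.292, 0.014, 0.956], [-0.956, 0.005, 0.292], [-0.001, -1.0, 0.015]]
force: [9.8, 1.6, -3.8]
opening: 0.002
```

Request:
step_arm([
  [[0,0.02,-0.06,0,0,0,0],[0,0.02,-0.06,0,0,0,0]],
])

```text
t: 13.3
tcp_pos: [0.5635, 0.2154, 0.1928]
tcp_rot: [[0.291, 0.02, 0.957], [-0.957, 0.007, 0.291], [-0.001, -1.0, 0.021]]
force: [9.8, 0.9, -3.0]
opening: 0.005
```

Request:
step_arm([
  [[0,0.02,-0.065,-0.08,0,0,0],[0,0.02,-0.065,-0.08,0,0,0]],
])

```text
t: 13.5
tcp_pos: [0.5634, 0.2153, 0.1929]
tcp_rot: [[0.29, 0.014, 0.957], [-0.957, 0.005, 0.29], [-0.001, -1.0, 0.015]]
force: [12.4, 1.1, -3.8]
opening: 0.007
```

Request:
step_arm([
  [[0,0.02,-0.06,-0.08,0,0,0],[0,0.02,-0.06,-0.08,0,0,0],[0,0.02,-0.06,-0.08,0,0,0]],
])

```text
t: 13.8
tcp_pos: [0.5635, 0.2153, 0.1928]
tcp_rot: [[0.289, 0.004, 0.957], [-0.957, 0.002, 0.289], [-0.001, -1.0, 0.005]]
force: [11.6, 0.4, -5.0]
opening: 0.002
```

```bash
python3 - <<'E'
from plan import *
st();a=az();hookmask()
t=pushpt(-73,.06,.06)
rows([(*t,.195,a),(*t,.30,a)],0)
E
```

```text
13.8 tcp [0.5635 0.2153 0.1928] az -73.21 F [11.62  0.37 -4.99] op 0.002 q [ 19.  16. 112.   0.  51.  92.] ydown [ 0.004  0.002 -1.   ]
side red u 216 220 v 275 282 38
end az approx -81.8 0.019
[[[0.0,-0.04,0.7,0.0,-0.0,0.0,0.0],[0.0,-0.04,0.7,0.0,-0.0,0.0,0.0],[0.0,-0.04,0.7,0.0,-0.0,0.0,0.0],[0.0,-0.87,0.0,0.0,0.0,0.0,0.0],[0.0,-0.87,0.0,0.0,0.0,0.0,0.0],[0.0,-0.87,0.0,0.0,0.0,0.0,0.0],[0.0,-0.87,0.0,0.0,0.0,0.0,0.0],[0.0,-0.87,0.0,0.0,0.0,0.0,0.0]]]
[[[0.0,-0.87,0.0,0.0,0.0,0.0,0.0]]]
```

Request:
step_arm([
  [[0,0,0.5,0,0,0,0],[0,0,0.7,0,0,0,0],[0,0,0.7,0,0,0,0],[0,-0.8,0,0,0,0,0],[0,-0.9,0,0,0,0,0],[0,-0.9,0,0,0,0,0],[0,-0.9,0,0,0,0,0],[0,-0.9,0,0,0,0,0]],
])

```text
t: 14.65
tcp_pos: [0.6014, 0.2271, 0.2839]
tcp_rot: [[0.288, -0.004, 0.958], [-0.958, 0.001, 0.288], [-0.002, -1.0, -0.004]]
force: [0.9, 0.6, 0.3]
opening: 0.001
```

```bash
python3 - <<'E'
from plan import *
st()
# viewpoint: wrist cam sits ~+0.067 tool z..; go above the rack
rows([(.50,-.02,.34,-75),(.47,-.20,.34,-75)],.6)
E
```

```text
14.65 tcp [0.6014 0.2271 0.2839] az -73.28 F [0.85 0.6  0.32] op 0.001 q [ 19.  14. 105.   0.  62.  92.] ydown [-0.004  0.001 -1.   ]
[[[0.65,-0.18,-0.53,0.0,0.02,0.0,0.6],[0.65,-0.18,-0.52,0.0,0.02,0.0,0.6],[0.65,-0.18,-0.52,0.0,0.02,0.0,0.6],[0.65,-0.18,-0.52,0.0,0.02,0.0,0.6],[0.65,-0.18,-0.52,0.0,0.02,0.0,0.6],[0.65,-0.18,-0.52,0.0,0.02,0.0,0.6],[0.65,-0.18,-0.52,0.0,0.02,0.0,0.6],[0.66,-0.18,-0.52,0.0,0.02,0.0,0.6]]]
[[[0.66,-0.18,-0.52,0.0,0.02,0.0,0.6],[0.66,-0.18,-0.51,0.0,0.02,0.0,0.6],[0.66,-0.18,-0.51,0.0,0.02,0.0,0.6],[0.66,-0.18,-0.51,0.0,0.02,0.0,0.6],[0.66,-0.18,-0.51,0.0,0.02,0.0,0.6],[0.66,-0.18,-0.51,0.0,0.02,0.0,0.6],[0.66,-0.18,-0.51,0.0,0.02,0.0,0.6],[0.66,-0.18,-0.51,0.0,0.02,0.0,0.6]]]
[[[0.76,-0.0,-0.34,0.0,0.0,0.0,0.6],[0.76,-0.0,-0.34,0.0,0.0,0.0,0.6],[0.76,-0.0,-0.34,0.0,0.0,0.0,0.6],[0.76,-0.0,-0.34,0.0,0.0,0.0,0.6],[0.76,-0.0,-0.34,0.0,0.0,0.0,0.6],[0.76,-0.0,-0.34,0.0,0.0,0.0,0.6],[0.76,-0.0,-0.34,0.0,0.0,0.0,0.6],[0.76,-0.0,-0.34,0.0,0.0,0.0,0.6]]]
[[[0.76,-0.0,-0.34,0.0,0.0,0.0,0.6],[0.76,-0.0,-0.34,0.0,0.0,0.0,0.6],[0.76,-0.0,-0.34,0.0,0.0,0.0,0.6]]]
```

Request:
step_arm([
  [[0.62,-0.17,-0.56,0,0.02,0,0.6],[0.62,-0.17,-0.56,0,0.02,0,0.6],[0.62,-0.17,-0.56,0,0,0,0.6],[0.62,-0.17,-0.56,0,0,0,0.6],[0.62,-0.17,-0.56,0,0,0,0.6],[0.62,-0.17,-0.56,0,0,0,0.6],[0.62,-0.17,-0.56,0,0,0,0.6],[0.62,-0.17,-0.56,0,0,0,0.6]],
])

```text
t: 15.45
tcp_pos: [0.5383, 0.0966, 0.3142]
tcp_rot: [[0.285, -0.005, 0.959], [-0.959, 0.001, 0.285], [-0.002, -1.0, -0.004]]
force: [0.3, -0.1, -0.0]
opening: 0.6
```

Request:
step_arm([
  [[0.62,-0.17,-0.56,0,0,0,0.6],[0.62,-0.17,-0.56,0,0,0,0.6],[0.62,-0.17,-0.56,0,0,0,0.6],[0.62,0,-0.56,0,0,0,0.6],[0.62,0,-0.56,0,0,0,0.6],[0.7,0,-0.5,0,0,0,0.6],[0.7,0,-0.5,0,0,0,0.6],[0.7,0,-0.4,0,0,0,0.6]],
])

```text
t: 16.25
tcp_pos: [0.4818, -0.0373, 0.3271]
tcp_rot: [[0.285, -0.003, 0.959], [-0.959, 0.001, 0.285], [-0.001, -1.0, -0.003]]
force: [0.3, -0.1, 0.2]
opening: 0.602
```

Request:
step_arm([
  [[0.75,0,-0.3,0,0,0,0.6],[0.75,0,-0.3,0,0,0,0.6],[0.75,0,-0.3,0,0,0,0.6],[0.75,0,-0.3,0,0,0,0.6],[0.75,0,-0.3,0,0,0,0.6],[0.75,0,-0.3,0,0,0,0.6],[0.75,0,-0.3,0,0,0,0.6],[0,0,0,0,0,0,0.6]],
])

```text
t: 17.05
tcp_pos: [0.4661, -0.1602, 0.3289]
tcp_rot: [[0.283, -0.001, 0.959], [-0.959, 0.0, 0.283], [-0.0, -1.0, -0.001]]
force: [0.2, -0.5, 0.3]
opening: 0.601
```

```bash
python3 - <<'E'
from plan import *
st();w=grab('wrist','w3.png')
cv2.imwrite('pics/w3b.png',cv2.resize(cv2.cvtColor(w['image'],cv2.COLOR_RGB2BGR),None,fx=1.5,fy=1.5))
print('rack proj',proj(w,(.5086,-.1956,.136)),proj(w,(.5086,-.1956,0)))
S=grab('scene','s3.png');D=grab('side','d3.png')
c=lambda f,x,y,w,h:cv2.resize(cv2.cvtColor(f['image'][y:y+h,x:x+w],cv2.COLOR_RGB2BGR),(400,300),interpolation=cv2.INTER_CUBIC)
cv2.imwrite('pics/hook3.png',np.hstack([c(S,300,100,80,60),c(D,150,255,80,60)]))
E
```

```text
17.05 tcp [ 0.4661 -0.1602  0.3289] az -73.58 F [ 0.19 -0.52  0.27] op 0.601 q [-22.  -4. 119.  -0.  65.  52.] ydown [-0.001  0.    -1.   ]
rack proj [296.20426425 150.48262239] [285.58809333 141.24948724]
```

View pics/w3b.png

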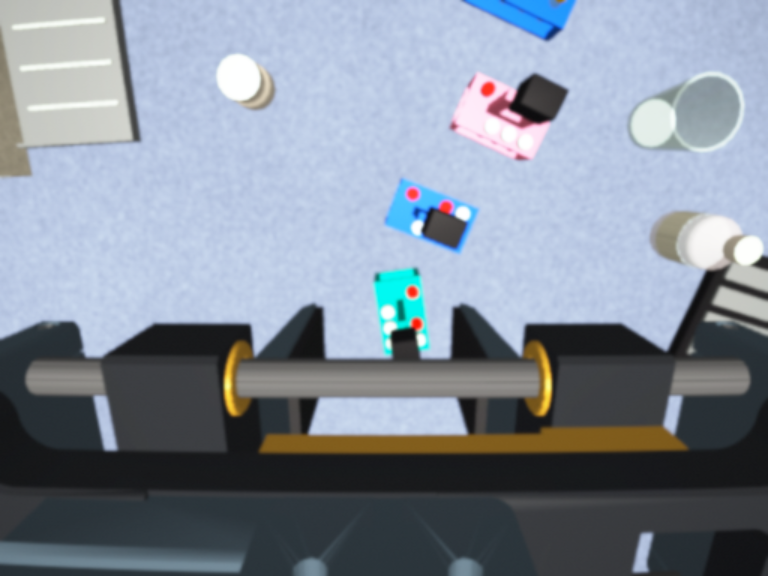

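View pics/hook3.png

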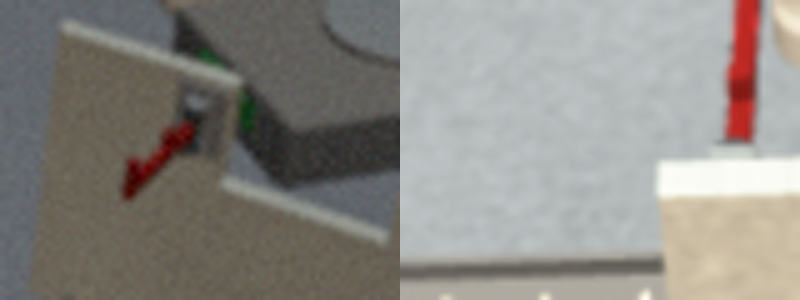

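Wrist view: blue rack body at about (430,215) with black grip at (444,228), pink at (510,115), turquoise at (402,320), all well clear of each other. The hook crop shows it standing square out of the board, lug at (740,80). Now I measure the rack's axes and the hook.

```bash
python3 - <<'E'
from plan import *
def blobs(f,kind,box):
    i=f['image'].astype(int);r,g,b=i[...,0],i[...,1],i[...,2]
    m={'blue':(b>1.4*g)&(b>1.8*r)&(b>90),'black':i.max(2)<60,'red':(r>1.8*g)&(r>1.8*b)&(r>60)}[kind].astype('uint8')
    x0,y0,x1,y1=box;k=np.zeros_like(m);k[y0:y1,x0:x1]=m[y0:y1,x0:x1];return k
w=arm.grab_frame('wrist');S=arm.grab_frame('scene');D=arm.grab_frame('side')
# body top hull
m=blobs(w,'blue',(250,110,330,175));h=cv2.convexHull(np.argwhere(m)[:,::-1].astype(np.int32)).reshape(-1,2)
P=np.array([onz(w,u,v,.045)[:2] for u,v in h],np.float32);(c,s,a)=cv2.minAreaRect(P*1000);print('body',c,s,a)
m=blobs(w,'black',(275,130,320,172));h=cv2.convexHull(np.argwhere(m)[:,::-1].astype(np.int32)).reshape(-1,2)
P=np.array([onz(w,u,v,.151)[:2] for u,v in h],np.float32);(c,s,a)=cv2.minAreaRect(P*1000);print('grip hull',c,s,a)
# grip centroids
def cen(f,box): return np.argwhere(blobs(f,'black',box)).mean(0)[::-1]
a,b,d=cen(S,(206,183,224,203)),cen(D,(277,165,292,186)),cen(w,(275,130,320,172))
print('grip',tri(S,a,D,b),tri(S,a,w,d),tri(D,b,w,d))
# hook end
for f,box,n in((S,(310,115,345,150),'scene'),(D,(190,230,235,295),'side')):
    q=np.argwhere(blobs(f,'red',box));v,u=q.T;print(n,len(q),'top rows',[(r,u[v==r].min(),u[v==r].max()) for r in sorted(set(v))])
E
```

```text
body (507.1387023925781, -193.01217651367188) (84.42716217041016, 46.605350494384766) 84.11852264404297
grip hull (510.016845703125, -179.4132080078125) (3.2495169639587402, 18.03463363647461) 87.2474136352539
grip (array([ 0.50833812, -0.19458486,  0.13444596]), np.float64(0.0005228440750119444)) (array([ 0.50527233, -0.18672156,  0.12736336]), np.float64(0.010643638409397041)) (array([ 0.50813394, -0.1810496 ,  0.14195229]), np.float64(0.003145874146486611))
scene 63 top rows [(np.int64(124), np.int64(337), np.int64(337)), (np.int64(125), np.int64(336), np.int64(338)), (np.int64(126), np.int64(333), np.int64(338)), (np.int64(127), np.int64(333), np.int64(337)), (np.int64(128), np.int64(333), np.int64(336)), (np.int64(129), np.int64(332), np.int64(335)), (np.int64(130), np.int64(331), np.int64(334)), (np.int64(131), np.int64(330), np.int64(333)), (np.int64(132), np.int64(326), np.int64(332)), (np.int64(133), np.int64(326), np.int64(331)), (np.int64(134), np.int64(326), np.int64(330)), (np.int64(135), np.int64(325), np.int64(329)), (np.int64(136), np.int64(325), np.int64(328)), (np.i
[... 1287 characters left out ...]
int64(268), np.int64(216), np.int64(220)), (np.int64(269), np.int64(216), np.int64(220)), (np.int64(270), np.int64(216), np.int64(220)), (np.int64(271), np.int64(216), np.int64(220)), (np.int64(272), np.int64(216), np.int64(220)), (np.int64(273), np.int64(216), np.int64(220)), (np.int64(274), np.int64(216), np.int64(220)), (np.int64(275), np.int64(216), np.int64(220)), (np.int64(276), np.int64(216), np.int64(220)), (np.int64(277), np.int64(216), np.int64(220)), (np.int64(278), np.int64(216), np.int64(220)), (np.int64(279), np.int64(216), np.int64(219)), (np.int64(280), np.int64(216), np.int64(219)), (np.int64(281), np.int64(215), np.int64(219)), (np.int64(282), np.int64(216), np.int64(219))]
```

```bash
python3 - <<'E'
from plan import *
S=arm.grab_frame('scene');D=arm.grab_frame('side')
print(tri(S,(327.5,132),D,(218.7,244.5)))
for uv,z in(((218.7,244.5),.205),((219.2,256),.19),((218.2,270),.19),((218,278),.19)):
    p=onz(D,*uv,z);e=p[:2]-Hinge;print(p.round(4),np.degrees(np.arctan2(e[1],e[0])).round(1),np.linalg.norm(e).round(4))
rows([(.508,-.194,.26,-96)],.6,step=.015,turn=3)
E
```

```text
(array([0.55436154, 0.18403649, 0.20580176]), np.float64(0.002518799826772469))
[0.5537 0.1823 0.205 ] -73.6 0.0884
[0.5496 0.1933 0.19  ] -74.2 0.0767
[0.5406 0.2241 0.19  ] -74.6 0.0446
[0.5352 0.2404 0.19  ] -76.3 0.0275
[[[0.29,0.43,0.18,0.0,0.62,0.0,0.6],[0.28,0.43,0.2,0.0,0.62,0.0,0.6],[0.27,0.43,0.21,0.0,0.62,0.0,0.6],[0.26,0.43,0.22,0.0,0.62,0.0,0.6],[0.25,0.43,0.24,0.0,0.62,0.0,0.6],[0.24,0.43,0.25,0.0,0.62,0.0,0.6],[0.22,0.43,0.26,0.0,0.62,0.0,0.6],[0.21,0.43,0.27,0.0,0.62,0.0,0.6]]]
```

Request:
step_arm([
  [[0.29,0.4,0.18,0,0.6,0,0.6],[0.28,0.4,0.2,0,0.6,0,0.6],[0.27,0.4,0.21,0,0.6,0,0.6],[0.26,0.4,0.22,0,0.6,0,0.6],[0.25,0.4,0.24,0,0.6,0,0.6],[0.24,0.4,0.25,0,0.6,0,0.6],[0.15,0.3,0.2,0,0.5,0,0.6],[0,0,0,0,0,0,0.6]],
])

```text
t: 18.25
tcp_pos: [0.5039, -0.1865, 0.273]
tcp_rot: [[-0.047, -0.001, 0.999], [-0.999, 0.0, -0.047], [-0.0, -1.0, -0.001]]
force: [0.0, 0.5, -0.4]
opening: 0.6
```

```bash
python3 - <<'E'
from plan import *
st();rows([(.508,-.194,.24,-96),(.508,-.194,.147,-96)],.6,step=.015,turn=3)
E
```

```text
18.25 tcp [ 0.5039 -0.1865  0.273 ] az -92.71 F [ 0.05  0.51 -0.42] op 0.6 q [-23.   5. 117.   0.  59.  70.] ydown [-0.001  0.    -1.   ]
[[[0.12,0.55,0.07,0.0,0.24,0.0,0.6],[0.12,0.55,0.08,0.0,0.24,0.0,0.6],[0.12,0.55,0.08,0.0,0.24,0.0,0.6],[-0.0,0.66,0.0,0.0,0.0,0.0,0.6],[-0.0,0.66,0.0,0.0,0.0,0.0,0.6],[-0.0,0.66,0.0,0.0,0.0,0.0,0.6],[-0.0,0.66,0.0,0.0,0.0,0.0,0.6],[-0.0,0.66,0.0,0.0,0.0,0.0,0.6]]]
[[[-0.0,0.66,0.0,0.0,0.0,0.0,0.6],[-0.0,0.66,0.0,0.0,0.0,0.0,0.6]]]
```

Request:
step_arm([
  [[0.12,0.5,0.07,0,0.24,0,0.6],[0.12,0.55,0.08,0,0.24,0,0.6],[0.1,0.55,0.06,0,0.2,0,0.6],[0,0.65,0,0,0,0,0.6],[0,0.65,0,0,0,0,0.6],[0,0.65,0,0,0,0,0.6],[0,0.5,0,0,0,0,0.6],[0,0,0,0,0,0,0.6]],
])

```text
t: 19.05
tcp_pos: [0.5069, -0.1931, 0.1843]
tcp_rot: [[-0.102, -0.002, 0.995], [-0.995, 0.001, -0.102], [-0.001, -1.0, -0.002]]
force: [-0.2, 0.7, 0.1]
opening: 0.596
```

```bash
python3 - <<'E'
from plan import *
st();rows([(.508,-.194,.147,-96)],.6,step=.015,turn=3)
f=grab('scene');g=grab('side')
c=lambda f,x,y,w,h:cv2.resize(cv2.cvtColor(f['image'][y:y+h,x:x+w],cv2.COLOR_RGB2BGR),(400,300),interpolation=cv2.INTER_CUBIC)
cv2.imwrite('pics/grip.png',np.hstack([c(f,175,165,80,60),c(g,240,140,100,75)]))
E
```

```text
19.05 tcp [ 0.5069 -0.1931  0.1843] az -95.86 F [-0.18  0.68  0.13] op 0.596 q [-23.  12. 119.   0.  49.  73.] ydown [-0.002  0.001 -1.   ]
[[[0.01,0.62,0.02,0.0,0.01,0.0,0.6],[0.01,0.62,0.02,0.0,0.01,0.0,0.6],[0.01,0.62,0.02,0.0,0.01,0.0,0.6]]]
```

View pics/grip.png

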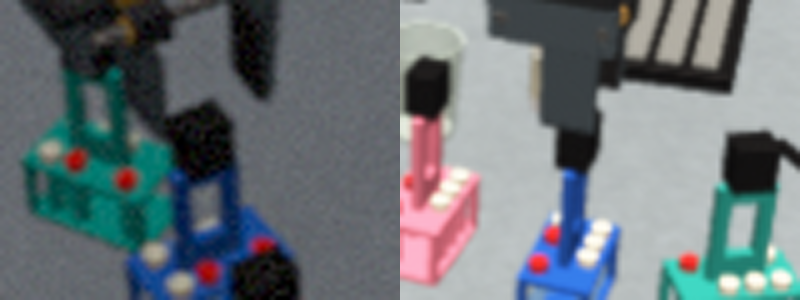

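The fingers straddle the blue rack's black grip (side (575,140), scene (200,140)). I go down and grip.

Request:
step_arm([
  [[0.02,0.6,0.03,0,0,0,0.6],[0.01,0.6,0.02,0,0,0,0.6],[0,0.5,0,0,0,0,0.6],[0,0.1,0,0,0,0,0.6],[0,0,0,0,0,0,0.6]],
])

```text
t: 19.65
tcp_pos: [0.5094, -0.1945, 0.1477]
tcp_rot: [[-0.102, 0.002, 0.995], [-0.995, -0.001, -0.102], [0.0, -1.0, 0.002]]
force: [0.2, 0.6, -0.9]
opening: 0.6
```

Request:
step_arm([
  [[0,0,0,0,0,0,0.2],[0,0,0,0,0,0,0],[0,0,0,0,0,0,0],[0,0,0,0,0,0,0],[0,0,0,0,0,0,0],[0,0,0,0,0,0,0]],
], force=25)

```text
t: 20.25
tcp_pos: [0.5095, -0.1945, 0.1483]
tcp_rot: [[-0.102, 0.002, 0.995], [-0.995, -0.001, -0.102], [0.001, -1.0, 0.002]]
force: [-0.6, 0.0, -2.5]
opening: 0.328
```

```bash
python3 - <<'E'
from plan import *
st()
E
```

```text
20.25 tcp [ 0.5095 -0.1945  0.1483] az -95.85 F [-0.56  0.03 -2.51] op 0.328 q [-23.  15. 120.   0.  45.  73.] ydown [ 0.002 -0.001 -1.   ]
```

```bash
python3 - <<'E'
from plan import *
st();rows([(.51,-.19,.22,-96),(.51,-.16,.30,-88),(.562,.127,.30,15)],0,step=.0165,turn=4)
E
```

```text
20.25 tcp [ 0.5095 -0.1945  0.1483] az -95.85 F [-0.56  0.03 -2.51] op 0.328 q [-23.  15. 120.   0.  45.  73.] ydown [ 0.002 -0.001 -1.   ]
[[[-0.04,-0.72,0.0,0.0,0.01,0.0,0.0],[-0.04,-0.72,0.0,0.0,0.01,0.0,0.0],[-0.04,-0.72,0.0,0.0,0.01,0.0,0.0],[-0.04,-0.72,0.0,0.0,0.01,0.0,0.0],[-0.04,-0.72,0.0,0.0,0.01,0.0,0.0],[-0.25,-0.67,-0.03,0.0,-0.29,0.0,0.0],[-0.25,-0.67,-0.02,0.0,-0.29,0.0,0.0],[-0.25,-0.67,-0.01,0.0,-0.29,0.0,0.0]]]
[[[-0.25,-0.67,-0.01,0.0,-0.29,0.0,0.0],[-0.25,-0.67,-0.0,0.0,-0.29,0.0,0.0],[-0.25,-0.67,0.0,0.0,-0.29,0.0,0.0],[-0.55,-0.0,0.12,0.0,-0.86,0.0,0.0],[-0.54,-0.0,0.16,0.0,-0.86,0.0,0.0],[-0.53,-0.0,0.19,0.0,-0.86,0.0,0.0],[-0.51,-0.0,0.23,0.0,-0.86,0.0,0.0],[-0.49,-0.0,0.26,0.0,-0.86,0.0,0.0]]]
[[[-0.48,-0.0,0.3,0.0,-0.86,0.0,0.0],[-0.45,-0.0,0.33,0.0,-0.86,0.0,0.0],[-0.43,-0.0,0.36,0.0,-0.86,0.0,0.0],[-0.4,-0.0,0.39,0.0,-0.86,0.0,0.0],[-0.38,-0.0,0.42,0.0,-0.86,0.0,0.0],[-0.35,-0.0,0.44,0.0,-0.86,0.0,0.0],[-0.31,-0.0,0.46,0.0,-0.86,0.0,0.0],[-0.28,-0.0,0.48,0.0,-0.86,0.0,0.0]]]
[[[-0.25,-0.0,0.5,0.0,-0.86,0.0,0.0],[-0.21,-0.0,0.52,0.0,-0.86,0.0,0.0],[-0.18,-0.0,0.53,0.0,-0.86,0.0,0.0],[-0.14,-0.0,0.54,0.0,-0.86,0.0,0.0],[-0.1,-0.0,0.55,0.0,-0.86,0.0,0.0],[-0.06,-0.0,0.56,0.0,-0.86,0.0,0.0],[-0.02,-0.0,0.56,0.0,-0.86,0.0,0.0],[0.01,-0.0,0.56,0.0,-0.86,0.0,0.0]]]
[[[0.05,-0.0,0.56,0.0,-0.86,0.0,0.0],[0.09,-0.0,0.55,0.0,-0.86,0.0,0.0],[0.13,-0.0,0.55,0.0,-0.86,0.0,0.0],[0.17,-0.0,0.54,0.0,-0.86,0.0,0.0],[0.2,-0.0,0.52,0.0,-0.86,0.0,0.0]]]
```

Request:
step_arm([
  [[0,-0.3,0,0,0,0,0],[0,-0.6,0,0,0,0,0],[0,-0.7,0,0,0,0,0],[0,-0.7,0,0,0,0,0],[-0.1,-0.7,0,0,0,0,0],[-0.2,-0.7,0,0,-0.2,0,0],[-0.2,-0.7,0,0,-0.3,0,0],[-0.2,-0.7,0,0,-0.3,0,0]],
])

```text
t: 21.05
tcp_pos: [0.51, -0.1794, 0.2592]
tcp_rot: [[-0.034, 0.002, 0.999], [-0.999, -0.001, -0.034], [0.001, -1.0, 0.002]]
force: [0.5, -1.0, -2.3]
opening: 0.329
```

Request:
step_arm([
  [[-0.25,-0.67,0,0,-0.3,0,0],[-0.25,-0.6,0,0,-0.4,0,0],[-0.3,-0.3,0,0,-0.5,0,0],[-0.4,0,0.12,0,-0.7,0,0],[-0.46,0,0.16,0,-0.75,0,0],[-0.46,0,0.19,0,-0.75,0,0],[-0.45,0,0.23,0,-0.75,0,0],[-0.43,0,0.26,0,-0.75,0,0]],
])

```text
t: 21.85
tcp_pos: [0.5208, -0.1118, 0.299]
tcp_rot: [[0.377, 0.005, 0.926], [-0.926, -0.002, 0.377], [0.004, -1.0, 0.004]]
force: [-0.8, 0.4, -3.1]
opening: 0.328
```

```bash
python3 - <<'E'
from plan import *
st();rows([(.562,.127,.30,16)],0,step=.0165,turn=4)
E
```

```text
21.85 tcp [ 0.5208 -0.1118  0.299 ] az -67.86 F [-0.81  0.39 -3.07] op 0.328 q [-15.   2. 116.  -0.  61.  53.] ydown [ 0.005 -0.002 -1.   ]
[[[-0.49,-0.0,0.31,0.0,-0.87,0.0,0.0],[-0.47,-0.0,0.34,0.0,-0.87,0.0,0.0],[-0.44,-0.0,0.37,0.0,-0.87,0.0,0.0],[-0.42,-0.0,0.4,0.0,-0.87,0.0,0.0],[-0.39,-0.0,0.43,0.0,-0.87,0.0,0.0],[-0.36,-0.0,0.45,0.0,-0.87,0.0,0.0],[-0.32,-0.0,0.48,0.0,-0.87,0.0,0.0],[-0.29,-0.0,0.5,0.0,-0.87,0.0,0.0]]]
[[[-0.25,-0.0,0.52,0.0,-0.87,0.0,0.0],[-0.22,-0.0,0.53,0.0,-0.87,0.0,0.0],[-0.18,-0.0,0.55,0.0,-0.87,0.0,0.0],[-0.14,-0.0,0.56,0.0,-0.87,0.0,0.0],[-0.1,-0.0,0.57,0.0,-0.87,0.0,0.0],[-0.06,-0.0,0.57,0.0,-0.87,0.0,0.0],[-0.02,-0.0,0.58,0.0,-0.87,0.0,0.0],[0.02,-0.0,0.58,0.0,-0.87,0.0,0.0]]]
[[[0.06,-0.0,0.57,0.0,-0.87,0.0,0.0],[0.1,-0.0,0.57,0.0,-0.87,0.0,0.0],[0.14,-0.0,0.56,0.0,-0.87,0.0,0.0],[0.18,-0.0,0.55,0.0,-0.87,0.0,0.0],[0.21,-0.0,0.54,0.0,-0.87,0.0,0.0]]]
```

Weight of about 3 N is on the wrist, so the rack is held.

Request:
step_arm([
  [[-0.45,0,0.3,0,-0.8,0,0],[-0.43,0,0.33,0,-0.8,0,0],[-0.41,0,0.36,0,-0.8,0,0],[-0.39,0,0.39,0,-0.8,0,0],[-0.36,0,0.41,0,-0.8,0,0],[-0.33,0,0.43,0,-0.8,0,0],[-0.3,0,0.45,0,-0.8,0,0],[-0.27,0,0.46,0,-0.8,0,0]],
])

```text
t: 22.65
tcp_pos: [0.5367, -0.02, 0.3024]
tcp_rot: [[0.805, 0.003, 0.594], [-0.594, -0.001, 0.805], [0.004, -1.0, 0.001]]
force: [0.6, -0.6, -2.8]
opening: 0.327
```

Request:
step_arm([
  [[-0.24,0,0.47,0,-0.8,0,0],[-0.21,0,0.48,0,-0.8,0,0],[-0.17,0,0.49,0,-0.8,0,0],[-0.13,0,0.5,0,-0.8,0,0],[-0.1,0,0.45,0,-0.8,0,0],[-0.06,0,0.4,0,-0.7,0,0],[0,0,0.3,0,-0.5,0,0],[0,0,0,0,0,0,0]],
])

```text
t: 23.45
tcp_pos: [0.5461, 0.0507, 0.3056]
tcp_rot: [[0.983, 0.001, 0.184], [-0.184, -0.001, 0.983], [0.001, -1.0, -0.001]]
force: [-0.4, -0.2, -2.9]
opening: 0.324
```

```bash
python3 - <<'E'
from plan import *
st();rows([(.566,.127,.285,17)],0,step=.015,turn=4)
E
```

```text
23.45 tcp [0.5461 0.0507 0.3056] az -10.57 F [-0.43 -0.19 -2.93] op 0.324 q [  3.   3. 114.  -0.  62.  14.] ydown [ 0.001 -0.001 -1.   ]
[[[0.04,0.15,0.56,0.0,-0.86,0.0,0.0],[0.08,0.15,0.56,0.0,-0.86,0.0,0.0],[0.12,0.15,0.55,0.0,-0.86,0.0,0.0],[0.15,0.15,0.54,0.0,-0.86,0.0,0.0],[0.19,0.15,0.53,0.0,-0.86,0.0,0.0],[0.23,0.15,0.52,0.0,-0.86,0.0,0.0],[0.26,0.15,0.5,0.0,-0.86,0.0,0.0]]]
```

Request:
step_arm([
  [[0.04,0.13,0.56,0,-0.82,0,0],[0.08,0.15,0.56,0,-0.82,0,0],[0.12,0.15,0.55,0,-0.82,0,0],[0.15,0.15,0.5,0,-0.82,0,0],[0.18,0.15,0.4,0,-0.8,0,0],[0.2,0.1,0.35,0,-0.8,0,0],[0.2,0,0.3,0,-0.6,0,0],[0,0,0,0,0,0,0]],
])

```text
t: 24.25
tcp_pos: [0.5653, 0.1178, 0.2904]
tcp_rot: [[0.964, -0.001, -0.266], [0.265, -0.002, 0.964], [-0.001, -1.0, -0.002]]
force: [0.4, 0.4, -3.1]
opening: 0.328
```

```bash
python3 - <<'E'
from plan import *
st()
S=grab('scene','s5.png');D=grab('side','d5.png')
c=lambda f,x,y,w,h:cv2.resize(cv2.cvtColor(f['image'][y:y+h,x:x+w],cv2.COLOR_RGB2BGR),(400,450),interpolation=cv2.INTER_CUBIC)
cv2.imwrite('pics/app.png',np.hstack([c(S,290,80,80,90),c(D,170,200,80,90)]))
E
```

```text
24.25 tcp [0.5653 0.1178 0.2904] az 15.4 F [ 0.44  0.4  -3.14] op 0.328 q [ 10.   7. 112.  -0.  61.  -6.] ydown [-0.001 -0.002 -1.   ]
```

View pics/app.png

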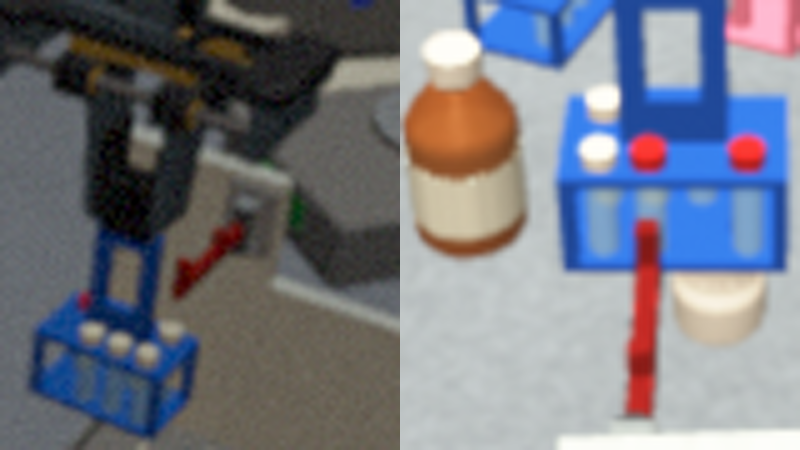

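```bash
python3 - <<'E'
from plan import *
D=arm.grab_frame('side');S=arm.grab_frame('scene')
d=np.array([np.cos(np.radians(-73)),np.sin(np.radians(-73))]);e=np.array([-d[1],d[0]])
f=lambda p:((p[:2]-Hinge)@d,(p[:2]-Hinge)@e)
q=lambda u,v:(170+(u-400)*.2-.4,200+v*.2-.4)
for n,uv,z in [('slotTL',(643,10),.247),('slotTR',(703,10),.247),('slotBL',(643,101),.207),('slotBR',(701,101),.207),('end',(648,225),.205),('arm',(645,300),.19),('arm2',(641,400),.19)]:
    print(n,np.round(f(onz(D,*q(*uv),z)),4))
s=arm.state();print('tcp',np.round(f(s['tcp_pos']),4))
# scene: slot corners
r=lambda u,v:(290+u*.2-.4,80+v*.2-.4)
for n,uv,z in [('sTL',(112,240),.247),('sTR',(146,244),.247),('sBL',(108,300),.207),('sBR',(143,308),.207)]: print(n,np.round(f(onz(S,*r(*uv),z)),4))
E
```

```text
slotTL [0.1536 0.0011]
slotTR [ 0.1534 -0.02  ]
slotBL [0.1531 0.0025]
slotBR [ 0.1528 -0.0186]
end [ 0.0882 -0.0017]
arm [ 0.0681 -0.001 ]
arm2 [ 0.0241 -0.0014]
tcp [ 0.1542 -0.0091]
sTL [ 0.1533 -0.0208]
sTR [ 0.1455 -0.003 ]
sBL [ 0.1538 -0.0184]
sBR [0.1491 0.0021]
```

Request:
step_arm([
  [[0.1,0.3,0,0,-0.1,0,0],[0.1,0.4,0,0,-0.1,0,0],[0.1,0.45,0,0,-0.1,0,0],[0.04,0.35,0,0,-0.05,0,0],[0,0.15,0,0,0,0,0],[0,0,0,0,0,0,0]],
])

```text
t: 25.05
tcp_pos: [0.5716, 0.118, 0.2535]
tcp_rot: [[0.957, -0.002, -0.29], [0.29, -0.002, 0.957], [-0.003, -1.0, -0.002]]
force: [0.3, -0.3, -2.6]
opening: 0.328
```

```bash
cat > pos.py <<'E'
from plan import *
d=np.array([np.cos(np.radians(-73)),np.sin(np.radians(-73))]);e=np.array([-d[1],d[0]])
f=lambda p:((p[:2]-Hinge)@d,(p[:2]-Hinge)@e)
st();s=arm.state();r,l=f(np.array(s['tcp_pos']));print('r %.4f lat %.4f eye z %.4f  eye r~%.4f'%(r,l,s['tcp_pos'][2]-.0433,r+.0025))
E
python3 pos.py
```

```text
25.05 tcp [0.5716 0.118  0.2535] az 16.84 F [ 0.33 -0.28 -2.55] op 0.328 q [  9.  10. 113.  -0.  57.  -7.] ydown [-0.002 -0.002 -1.   ]
r 0.1552 lat -0.0026 eye z 0.2102  eye r~0.1577
```

Request:
step_arm([
  [[0.05,-0.07,0.2,0,0,0,0],[0,0,0.5,0,0,0,0],[0,0,0.5,0,0,0,0],[0,0,0.5,0,0,0,0],[0,0,0.2,0,0,0,0],[0,0,0,0,0,0,0]],
])

```text
t: 25.65
tcp_pos: [0.5608, 0.1588, 0.2561]
tcp_rot: [[0.957, -0.001, -0.29], [0.29, -0.002, 0.957], [-0.001, -1.0, -0.002]]
force: [-0.0, 0.0, -2.8]
opening: 0.329
```

```bash
python3 pos.py; python3 - <<'E'
from plan import *
S=grab('scene','s6.png');D=grab('side','d6.png')
c=lambda f,x,y,w,h:cv2.resize(cv2.cvtColor(f['image'][y:y+h,x:x+w],cv2.COLOR_RGB2BGR),(400,450),interpolation=cv2.INTER_CUBIC)
cv2.imwrite('pics/app2.png',np.hstack([c(S,290,80,80,90),c(D,170,200,80,90)]))
E
```

```text
25.65 tcp [0.5608 0.1588 0.2561] az 16.86 F [-0.03  0.05 -2.78] op 0.329 q [ 14.  10. 113.  -0.  57.  -3.] ydown [-0.001 -0.002 -1.   ]
r 0.1130 lat -0.0010 eye z 0.2128  eye r~0.1155
```

View pics/app2.png

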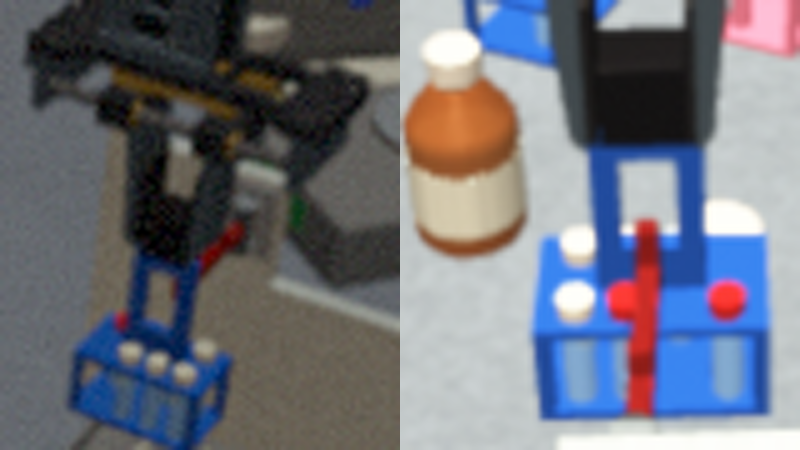

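The hook end (648,225) lies centred in the slot (620–677), so I slide in past the upturned end.

Request:
step_arm([
  [[0,0.05,0.2,0,0,0,0],[0,0,0.3,0,0,0,0],[0,0,0.3,0,0,0,0],[0,0,0.3,0,0,0,0]],
])

```text
t: 26.15
tcp_pos: [0.5544, 0.1797, 0.2548]
tcp_rot: [[0.958, -0.001, -0.288], [0.288, -0.002, 0.958], [-0.001, -1.0, -0.002]]
force: [0.1, 0.4, -3.1]
opening: 0.327
```

Request:
step_arm([
  [[0,0,0.3,0,0,0,0],[0,0,0.3,0,0,0,0],[0,0,0.3,0,0,0,0],[0,0,0.2,0,0,0,0],[0,0,0,0,0,0,0]],
])

```text
t: 26.65
tcp_pos: [0.5472, 0.2037, 0.2547]
tcp_rot: [[0.957, -0.001, -0.289], [0.289, -0.002, 0.957], [-0.001, -1.0, -0.002]]
force: [-0.3, 0.1, -2.8]
opening: 0.329
```

```bash
python3 pos.py
```

```text
26.65 tcp [0.5472 0.2037 0.2547] az 16.79 F [-0.27  0.08 -2.84] op 0.329 q [ 18.  10. 112.  -0.  57.   1.] ydown [-0.001 -0.002 -1.   ]
r 0.0661 lat -0.0009 eye z 0.2114  eye r~0.0686
```

Request:
step_arm([
  [[0,0.2,0,0,0,0,0],[0,0.25,0,0,0,0,0],[0,0.25,0,0,0,0,0],[0,0.1,0,0,0,0,0],[0,0,0,0,0,0,0]],
])

```text
t: 27.15
tcp_pos: [0.5471, 0.2031, 0.2368]
tcp_rot: [[0.957, -0.001, -0.289], [0.289, -0.002, 0.957], [-0.002, -1.0, -0.002]]
force: [-0.1, 0.2, -3.7]
opening: 0.328
```

Request:
step_arm([
  [[0,0.05,0,0,0,0,0],[0,0.03,0,0,0,0,0]],
])

```text
t: 27.35
tcp_pos: [0.5472, 0.203, 0.2351]
tcp_rot: [[0.958, -0.001, -0.288], [0.288, -0.002, 0.958], [-0.002, -1.0, -0.002]]
force: [1.2, -0.1, -3.1]
opening: 0.331
```

```bash
python3 pos.py
```

```text
27.35 tcp [0.5472 0.203  0.2351] az 16.76 F [ 1.17 -0.06 -3.12] op 0.331 q [ 18.  12. 113.  -0.  55.   1.] ydown [-0.001 -0.002 -1.   ]
r 0.0667 lat -0.0010 eye z 0.1918  eye r~0.0692
```

Request:
step_arm([
  [[0,0.04,0,0,0,0,0]],
])

```text
t: 27.45
tcp_pos: [0.5473, 0.203, 0.2344]
tcp_rot: [[0.958, -0.001, -0.288], [0.288, -0.002, 0.958], [-0.002, -1.0, -0.002]]
force: [-0.1, -0.4, -3.0]
opening: 0.33
```

Request:
step_arm([
  [[0,0.04,0,0,0,0,0]],
])

```text
t: 27.55
tcp_pos: [0.5473, 0.2029, 0.2336]
tcp_rot: [[0.958, -0.001, -0.288], [0.288, -0.002, 0.958], [-0.002, -1.0, -0.002]]
force: [0.2, -0.5, -3.2]
opening: 0.327
```

Request:
step_arm([
  [[0,0.03,0,0,0,0,0]],
])

```text
t: 27.65
tcp_pos: [0.5473, 0.203, 0.233]
tcp_rot: [[0.958, -0.001, -0.288], [0.288, -0.002, 0.958], [-0.002, -1.0, -0.002]]
force: [0.7, -0.6, -3.1]
opening: 0.329
```

Request:
step_arm([
  [[0,0.03,0,0,0,0,0]],
])

```text
t: 27.75
tcp_pos: [0.5474, 0.203, 0.2325]
tcp_rot: [[0.958, -0.001, -0.288], [0.288, -0.002, 0.958], [-0.001, -1.0, -0.002]]
force: [-0.4, -0.3, -1.3]
opening: 0.324
```

Request:
step_arm([
  [[0,0.03,0,0,0,0,0]],
])

```text
t: 27.85
tcp_pos: [0.5475, 0.203, 0.232]
tcp_rot: [[0.958, -0.0, -0.288], [0.288, -0.002, 0.958], [-0.001, -1.0, -0.002]]
force: [-1.6, -1.1, 0.4]
opening: 0.326
```

Request:
step_arm([
  [[0,0.03,0,0,0,0,0]],
])

```text
t: 27.95
tcp_pos: [0.5476, 0.2031, 0.2317]
tcp_rot: [[0.958, -0.0, -0.288], [0.288, -0.002, 0.958], [-0.001, -1.0, -0.002]]
force: [-0.6, -0.7, 2.6]
opening: 0.329
```

Request:
step_arm([
  [[0,0,0,0,0,0,0],[0,-0.01,0,0,0,0,0],[0,0,0,0,0,0,0]],
])

```text
t: 28.25
tcp_pos: [0.5476, 0.2031, 0.2322]
tcp_rot: [[0.958, -0.0, -0.288], [0.288, -0.002, 0.958], [-0.001, -1.0, -0.002]]
force: [-1.6, -1.1, 1.2]
opening: 0.331
```

Request:
step_arm([
  [[0,-0.01,0.1,0,0,0,0],[0,0,0.15,0,0,0,0],[0,0,0.15,0,0,0,0]],
])

```text
t: 28.55
tcp_pos: [0.5456, 0.2108, 0.2325]
tcp_rot: [[0.958, 0.001, -0.288], [0.288, -0.002, 0.958], [0.0, -1.0, -0.003]]
force: [1.1, -1.6, -0.0]
opening: 0.327
```

```bash
python3 pos.py
```

```text
28.55 tcp [0.5456 0.2108 0.2325] az 16.74 F [ 1.11 -1.56 -0.01] op 0.327 q [ 19.  12. 113.  -0.  55.   2.] ydown [ 0.001 -0.002 -1.   ]
r 0.0588 lat -0.0003 eye z 0.1892  eye r~0.0613
```

Request:
step_arm([
  [[-0.01,0,0.14,0,0,0,0],[-0.01,0,0.14,0,0,0,0],[-0.01,0,0.14,0,0,0,0],[0,0,0.1,0,0,0,0]],
])

```text
t: 28.95
tcp_pos: [0.5419, 0.2217, 0.2326]
tcp_rot: [[0.957, 0.001, -0.289], [0.289, -0.002, 0.957], [0.001, -1.0, -0.003]]
force: [0.3, -2.0, -0.1]
opening: 0.33
```

Request:
step_arm([
  [[0,0,0.08,0,0,0,0],[0,0,0.06,0,0,0,0]],
])

```text
t: 29.15
tcp_pos: [0.5411, 0.2248, 0.2327]
tcp_rot: [[0.957, 0.002, -0.289], [0.289, -0.003, 0.957], [0.001, -1.0, -0.003]]
force: [1.8, -2.5, -0.2]
opening: 0.331
```

```bash
python3 pos.py
```

```text
29.15 tcp [0.5411 0.2248 0.2327] az 16.79 F [ 1.85 -2.52 -0.23] op 0.331 q [ 20.  12. 113.  -0.  55.   4.] ydown [ 0.002 -0.003 -1.   ]
r 0.0441 lat -0.0005 eye z 0.1894  eye r~0.0466
```

Now about 1 mm per row, watching for the lug.

Request:
step_arm([
  [[-0.01,0,0.05,0,0,0,0]],
])

```text
t: 29.25
tcp_pos: [0.5406, 0.2258, 0.2327]
tcp_rot: [[0.957, 0.002, -0.289], [0.289, -0.003, 0.957], [0.001, -1.0, -0.003]]
force: [0.6, -2.5, -0.1]
opening: 0.329
```

Request:
step_arm([
  [[0,0,0.05,0,0,0,0]],
])

```text
t: 29.35
tcp_pos: [0.5403, 0.2268, 0.2327]
tcp_rot: [[0.957, 0.002, -0.289], [0.289, -0.003, 0.957], [0.001, -1.0, -0.003]]
force: [0.6, -2.0, 0.8]
opening: 0.326
```

Request:
step_arm([
  [[0,0,0.04,0,0,0,0]],
])

```text
t: 29.45
tcp_pos: [0.54, 0.2276, 0.2327]
tcp_rot: [[0.957, 0.002, -0.289], [0.289, -0.003, 0.957], [0.001, -1.0, -0.003]]
force: [1.0, -3.2, 0.7]
opening: 0.331
```

Request:
step_arm([
  [[0,0,0.04,0,0,0,0]],
])

```text
t: 29.55
tcp_pos: [0.54, 0.228, 0.2327]
tcp_rot: [[0.957, 0.002, -0.289], [0.289, -0.004, 0.957], [0.001, -1.0, -0.004]]
force: [3.3, -10.8, 2.3]
opening: 0.328
```

Request:
step_arm([
  [[0,0,0,0,0,0,0],[0,0,0,0,0,0,0]],
])

```text
t: 29.75
tcp_pos: [0.54, 0.2278, 0.2328]
tcp_rot: [[0.957, 0.002, -0.289], [0.289, -0.004, 0.957], [0.001, -1.0, -0.005]]
force: [0.3, -1.5, 0.3]
opening: 0.329
```

```bash
python3 pos.py; python3 - <<'E'
from plan import *
S=grab('scene','s7.png');D=grab('side','d7.png')
c=lambda f,x,y,w,h:cv2.resize(cv2.cvtColor(f['image'][y:y+h,x:x+w],cv2.COLOR_RGB2BGR),(400,450),interpolation=cv2.INTER_CUBIC)
cv2.imwrite('pics/seat.png',np.hstack([c(S,290,80,80,90),c(D,170,200,80,90)]))
E
```

```text
29.75 tcp [0.54   0.2278 0.2328] az 16.8 F [ 0.34 -1.46  0.27] op 0.329 q [ 21.  12. 113.  -0.  55.   4.] ydown [ 0.002 -0.004 -1.   ]
r 0.0409 lat -0.0007 eye z 0.1895  eye r~0.0434
```

View pics/seat.png

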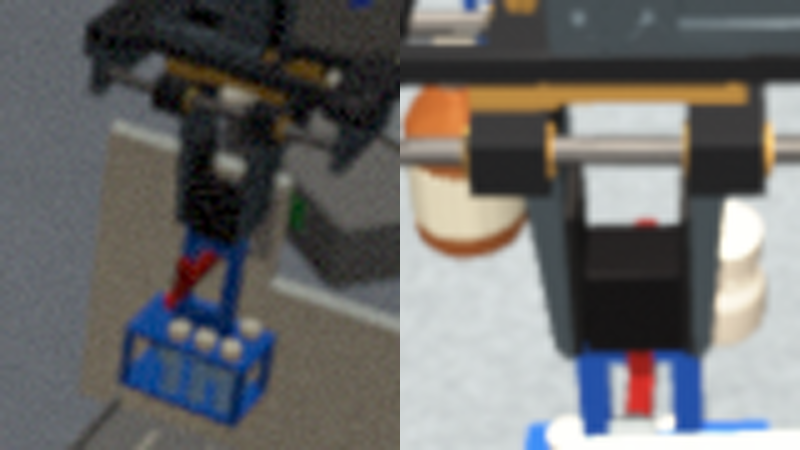

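Request:
step_arm([
  [[0,0,0,0,0,0,0.36],[0,0,0,0,0,0,0.42],[0,0,0,0,0,0,0.55],[0,0,0,0,0,0,0.55],[0,0,0,0,0,0,0.55]],
])

```text
t: 30.35
tcp_pos: [0.5397, 0.2285, 0.2327]
tcp_rot: [[0.957, 0.002, -0.289], [0.289, -0.003, 0.957], [0.001, -1.0, -0.003]]
force: [0.3, -0.3, 1.1]
opening: 0.55
```

Request:
step_arm([
  [[0,-0.2,0,0,0,0,0.55],[0,-0.4,0,0,0,0,0.55],[0,-0.7,0,0,0,0,0.55],[0,-0.8,0,0,0,0,0.55],[0,-0.9,0,0,0,0,0.55],[0,-0.9,0,0,0,0,0.55],[0,-0.9,0,0,0,0,0.55],[0,-0.9,0,0,0,0,0.55]],
])

```text
t: 31.15
tcp_pos: [0.539, 0.2287, 0.3559]
tcp_rot: [[0.957, 0.002, -0.289], [0.289, -0.003, 0.957], [0.001, -1.0, -0.003]]
force: [0.0, -0.2, -0.2]
opening: 0.552
```

```bash
python3 pos.py; python3 - <<'E'
from plan import *
S=grab('scene','s8.png');D=grab('side','d8.png')
c=lambda f,x,y,w,h:cv2.resize(cv2.cvtColor(f['image'][y:y+h,x:x+w],cv2.COLOR_RGB2BGR),(400,450),interpolation=cv2.INTER_CUBIC)
cv2.imwrite('pics/fin.png',np.hstack([c(S,290,80,80,90),c(D,170,200,80,90)]))
E
```

```text
31.15 tcp [0.539  0.2287 0.3559] az 16.79 F [ 0.04 -0.22 -0.24] op 0.552 q [ 21.   4. 108.  -0.  68.   4.] ydown [ 0.002 -0.003 -1.   ]
r 0.0398 lat -0.0014 eye z 0.3126  eye r~0.0423
```

View pics/fin.png

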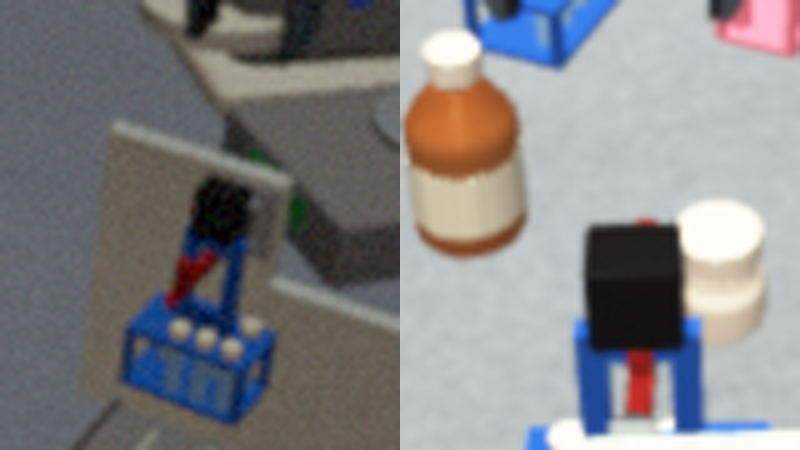

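Request:
step_arm([
  [[0,-0.5,-0.5,0,0,0,0.55],[0,-0.2,-0.5,0,0,0,0.55],[0,0,0,0,0,0,0.55],[0,0,0,0,0,0,0.55],[0,0,0,0,0,0,0.55],[0,0,0,0,0,0,0.55]],
])

```text
t: 31.85
tcp_pos: [0.5455, 0.2074, 0.3717]
tcp_rot: [[0.958, 0.004, -0.288], [0.288, -0.002, 0.958], [0.003, -1.0, -0.003]]
force: [0.9, -0.2, 0.3]
opening: 0.547
```

```bash
python3 pos.py; python3 - <<'E'
from plan import *
D=arm.grab_frame('side');old=cv2.cvtColor(cv2.imread('pics/d8.png'),cv2.COLOR_BGR2RGB)
print('change',np.abs(D['image'][235:295,200:240].astype(int)-old[235:295,200:240]).mean())
d=np.array([np.cos(np.radians(-73)),np.sin(np.radians(-73))]);e=np.array([-d[1],d[0]])
f=lambda p:np.round(((p[:2]-Hinge)@d,(p[:2]-Hinge)@e),4)
q=lambda u,v:(170+(u-400)*.2-.4,200+v*.2-.4)
for n,uv in dict(farL=(588,228),farR=(681,226),nearL=(588,282),nearR=(683,280),mid=(635,254)).items(): print(n,f(onz(D,*q(*uv),.236)))
m=arm.grab_frame('side')['image'].max(2)[235:285,200:245]<60;v,u=np.nonzero(m);print('black u',u.min()+200,u.max()+200,'v',v.min()+235,v.max()+235)
E
```

```text
31.85 tcp [0.5455 0.2074 0.3717] az 16.75 F [ 0.87 -0.22  0.3 ] op 0.547 q [ 19.   3. 107.  -0.  69.   2.] ydown [ 0.004 -0.002 -1.   ]
r 0.0620 lat -0.0014 eye z 0.3284  eye r~0.0645
change 2.1943055555555557
farL [0.0522 0.0144]
farR [ 0.0527 -0.0143]
nearL [0.0283 0.0128]
nearR [ 0.0287 -0.0154]
mid [ 0.0403 -0.0006]
black u 207 225 v 245 269
```

```bash
python3 -c "
from workcell import arm
print(arm.close_job())"
```

```text
the job is handed in; nothing more can be done
None
```

The blue rack hangs on the red hook against the inner lug, the gripper is clear of it, and the job is handed in at about 32 s of the 72 s allowed. No verdict was reported.

- **Hook:** I swung it out with the shut fingertips until it met its stop at about −73° in the world frame, roughly 2° past square to the board. I pressed it there at 9 to 13 N for about 1 s, then backed off. The picture afterwards showed it standing out.
- **Rack:** I took it by the black grip; the measured opening of 29.8 mm matched the 30 mm block. I passed it over the upturned end and lowered it until the wrist felt the arm take its roughly 3 N weight. I then slid it in at 1 mm per step near the end. The lug showed as a brief rise to about 11 N, which dropped to 1.5 N before I let go.
- **Last checks:** The rack looks upright and nearly unchanged between two pictures 0.7 s apart. The wrist force is about zero. The other things I passed look untouched in the views I took, but I did not measure them again at the end.
- **Small disagreement:** My picture measurement puts the rack about 1.6 mm closer to the hinge than nominal. That is within the roughly 2 mm camera calibration, and I felt the plate against the lug directly.

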